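# Make up two sample kits and stack their trays

## Robot

A 6-joint arm with a two-finger parallel gripper is mounted at the origin on a cart in front of the work surface, level with it; the furniture and walls round the work are solid. World frame = base frame: x ahead of the robot, y to its left, z up, the work surface at z = 0. Lengths are in m, angles in rad, forces in N, time in s.
With the tool pointing down it reaches from about 0.3 to 0.775 m from the base axis. Payload 14.6 kg.
Tool frame: the origin (TCP) lies at the very end of the fingers, on their centre line; the grasp point (between the pads) lies 19 mm behind it; z points along the fingers, y is the line along which they close (so a half turn about z gives the same grasp; the last joint's range is limited). The gripper opens to 94 mm and grips with 3 to 60 N. Pads are 16 mm wide; open, the fingers measure 119 mm over their backs; the gripper's body (75 mm by 177 mm) begins 78 mm behind the grasp point.
Start: joints at [1.231, 0.3, 1.521, -0, 1.321, -0.067], TCP at [0.148, 0.53, 0.176] pointing down, gripper open.
Joint ranges: [-3.03, 3.03], [-0.79, 2.21], [0.23, 2.52], [-1.04, 4.18], [0, 3.07], [-2.55, 2.55]. Speed limits (rad/s): [2.22, 2.22, 2.57, 3.14, 3.14, 3.14].

## Interface

Orientations are given as [roll, pitch, yaw] about the fixed x, y, z axes, in that order (R = Rz(yaw) Ry(pitch) Rx(roll)).
In Python, from station import ctrl, cams gives the robot as it stands. The module is installed in compiled form; this text tells all that it offers.
- The arm moves only by the tool arm_command, never from a script. Its argument "plan" is a list that holds one entry, the list of rows, each a list of 7 numbers: the shift along the tool's x, y, z in fractions of the full range, 1 being 750 mm, then the turn, a rotation vector about the tool's x, y, z in normalised numbers (1 is 2 rad), then the closure, from -1 (fully open) to 1 (shut). A call has 1 to 12 rows; each row is the pose to reach, as a shift and turn from the pose commanded when the call began, along the tool's axes at that moment; what a row does not reach only later rows make up. A row lasts 1/10 s, in which the tool goes at most 50 mm and 8.59 degrees, less where a joint would pass 70% of its speed; a pose out of reach is approached as far as the arm can. A shift or turn number past 1, either way, is cut back to 1. A call with a gripper value outside its range is refused whole. The fingers move at their own pace and stop on an object; "squeeze" is the grip in N (left out, the last holds). Time passes only in rows, so rows that repeat a pose let the fingers close. It gives the time, the measured TCP pose, the force, the opening and the grip force at its end, in the units of the state.
- ctrl.get_obs(): the state, without advancing time (a new reading comes with each control period).
- cams.camera(name): name is "scene" or "top" or "wrist"; returns (picture, depth): 384x512x3 uint8, blue, green, red; 384x512 float32, m along the optical axis (not along the pixel's ray), 0 where there is no reading.
- cams.camera_info(name): a dict with "fx", "fy", "cx", "cy" (pixels), "world_to_cam" (4x4, takes a point from world to camera coordinates). Camera axes: x right, y down, z forward; pixel columns grow to the right and rows downward; lengths in m; the calibration is good to about 2 mm. A picture is of the moment at which its call begins: read the wrist's pose just before it. camera_info takes no time and is no camera call; for the wrist camera it gives the pose at the moment of the call.
- ctrl.hand_in(): hands the job in; it is judged then, once.
The state is a dict: "time_s": time; "qpos": joint angles; "joint_vel": joint speeds; "tau": joint torques, N m; "ee_pos": TCP position; "eef_rot": TCP orientation; "force": force on the tool from outside, world axes, zero at the start; "moment": the same for the moment, N m; "grip_width": finger opening in m; "grip_force": force on a finger pad.
Only numpy, scipy, OpenCV 4.12 (cv2) and the standard library are available. Lean on these libraries where they do the work, as an engineer would, in place of code of your own. Each camera call takes 0.05 s, during which the arm holds its last target. There are 200 camera calls.

## Task

Make up two kits, one stacked on the other, in the steel tray. First stand the two screw-cap sample pots upright in the kit tray that is already in the steel tray, one in each bay; next set the other, empty kit tray squarely on top, turned end for end to the lower one so that it rests on the inside shelves and does not nest down onto the pots; then stand the tall dropper bottle and the small black-capped oil bottle upright in that upper tray, one in each bay. Leave the beaker and the big fixative bottle standing where they are.

Things in the scene. Friction and masses are not known exactly. Their poses are not given: they have to be found in the camera images.
- lower_tray: Grey plastic kit tray in the steel tray, loose, 160 g. 184 x 70 mm at the rim, 172 x 58 at the base, 70 high, walls 2.5. Origin: centre of underside; z up, x along its length to the label end. Floor 2.5 thick, 53 wide inside; a 6 mm high rib across it at x = 0 parts two bays, each 80 long. Things set at x = +-34, y = 0 leave room for fingers closing along its length. See upper_tray.
- upper_tray: Identical kit tray, empty, loose, on the worktop at the other side of the sink; grip its two flat side panels (68 mm apart, at mid length, z = 33 to 57 mm). Inside shelves, tops at z = 62 mm: in both corners of the label end, and on both long sides at x = -62 mm. The same way round trays nest; turned 180 degrees the base goes 8 mm into the rim below (2.8 mm play) onto the shelves, 62 mm up.
- upper_tray_label_end (a point): Middle of the rim at upper_tray's label end (its x = +92, z = +70 mm): the end with a paper card outside and shelves in both inside corners; the other end is plain. lower_tray has its label end likewise at its +x. Both trays start with their label ends roughly towards the robot.
- pot_a: Sample pot: white body 33 mm across and 42 mm high, wider smooth screw cap 38 mm across on top, 54 mm high in all, about 22 g. Round. Origin: centre of its underside, z up.
- pot_b: The other sample pot, same shape and size as pot_a; the two may be exchanged.
- dropper_bottle: Tall slim amber bottle with a rubber dropper bulb: round body 38 mm across up to 64 mm, then neck and bulb, 94 mm high, about 70 g. Origin: centre of its underside, z up.
- oil_bottle: Small amber bottle with a plain black cap: round body 29 mm across up to about 45 mm, cap 16 mm across, 58 mm high, about 35 g. Origin: centre of its underside, z up.
- beaker: Small clear beaker, 57 mm across, 58 mm high, standing among the stock; not part of either kit and left alone. Origin: centre of its underside.
- fixative: Larger amber bottle, 58 mm across, 118 mm high, at the back right of the sink; not part of either kit and left alone. Origin: centre of its underside.
- steel_tray: Shallow stainless instrument tray, 110 x 202 x 15 mm, its long side along its y axis, fixed to the worktop; lower_tray stands in it. Origin: centre of its underside.
Not all that is in view belongs to the job. Several things look just like the pot_b: the one meant starts farthest to the robot's right.

How it is judged:
On the way, in this order (a step that is already met when the one before it is completed fails the run):
1. both sample pots stand in the lower tray, one in each bay (y of pot_a in the frame of lower_tray between -0.022 and 0.022 m and z of pot_a in the frame of lower_tray between 0 and 0.007 m and angle between each of pot_a, pot_b's own z axis and vertical below 0.12 rad and linear speed of each of pot_a, pot_b below 0.02 m/s and y of pot_b in the frame of lower_tray between -0.022 and 0.022 m and z of pot_b in the frame of lower_tray between 0 and 0.007 m and ((x of pot_a in the frame of lower_tray between 0.01 and 0.078 m and x of pot_b in the frame of lower_tray between -0.078 and -0.01 m) or (x of pot_b in the frame of lower_tray between 0.01 and 0.078 m and x of pot_a in the frame of lower_tray between -0.078 and -0.01 m))), for 0.2 s.
2. the still empty upper tray, turned end for end, rests on the shelves of the lower one (z of upper_tray in the frame of lower_tray between 0.059 and 0.066 m and horizontal distance between upper_tray and lower_tray below 0.008 m and angle between upper_tray's own z axis and vertical below 0.06 rad and x of upper_tray_label_end in the frame of lower_tray below -0.08 m and linear speed of upper_tray below 0.02 m/s and distance between upper_tray and dropper_bottle above 0.1 m and distance between upper_tray and oil_bottle above 0.1 m), for 0.2 s.
At the end, for the whole second after the job is handed in: Lower tray level in the steel tray with an upright pot in each bay; upper tray turned end for end on its shelves (62 mm up, -3/+4 mm, within 8 mm sideways, level within 3.4 degrees), with dropper and oil bottle upright (7 degrees) on its floor, one in each bay; all at rest (all of step 1 and horizontal distance between lower_tray and steel_tray below 0.03 m and height (world z) of lower_tray below 0.006 m and angle between lower_tray's own z axis and vertical below 0.05 rad and z of upper_tray in the frame of lower_tray between 0.059 and 0.066 m and horizontal distance between upper_tray and lower_tray below 0.008 m and angle between upper_tray's own z axis and vertical below 0.06 rad and x of upper_tray_label_end in the frame of lower_tray below -0.08 m and linear speed of each of upper_tray, dropper_bottle, oil_bottle below 0.02 m/s and y of dropper_bottle in the frame of upper_tray between -0.022 and 0.022 m and z of dropper_bottle in the frame of upper_tray between 0 and 0.007 m and angle between each of dropper_bottle, oil_bottle's own z axis and vertical below 0.12 rad and y of oil_bottle in the frame of upper_tray between -0.022 and 0.022 m and z of oil_bottle in the frame of upper_tray between 0 and 0.007 m and ((x of dropper_bottle in the frame of upper_tray between 0.01 and 0.078 m and x of oil_bottle in the frame of upper_tray between -0.078 and -0.01 m) or (x of oil_bottle in the frame of upper_tray between 0.01 and 0.078 m and x of dropper_bottle in the frame of upper_tray between -0.078 and -0.01 m))); the robot touches nothing.
It fails at once if the beaker is shifted by more than 30 mm or tipped (distance of beaker from where it was at the start of the episode above 0.03 m or angle between beaker's own z axis and vertical above 0.3 rad).
It fails at once if the fixative is shifted by more than 30 mm or tipped (distance of fixative from where it was at the start of the episode above 0.03 m or angle between fixative's own z axis and vertical above 0.3 rad).
It also fails if it takes over 144 s, if anything falls off the work surface, if the arm or the gripper's body presses on something with over 40 N, if the wrist force passes 120 N, or if a joint passes its speed limit or range.

## Working session

There is one attempt and no reset: what is moved stays moved. The work goes in short steps, Python scripts to look and compute and a tool call to move; the robot and the scene stay as the last step left them, time stands still between calls to the robot, and variables do not carry over. Pictures are saved under pics/ and viewed, at most 14 in all, crops included, and the job is handed in when it is done.

Besides the shell and the picture viewer there is one more tool, called after ">>>" by a JSON object that holds its "method" and its "body", one argument or row to a line. arm_command: Moves the arm, as the interface text tells. Its arguments: {"type":"object","properties":{"plan":{"type":"array"},"squeeze":{"type":"number"}},"required":["plan"]}

```bash
mkdir -p pics; cat > h.py <<'E'
import numpy as np, cv2
from station import ctrl, cams
def grab(n):
    p,d=cams.camera(n); i=cams.camera_info(n); np.savez('pics/'+n+'.npz',p=p,d=d,**{k:np.array(v) for k,v in i.items()}); return p,d,i
def load(n): 
    z=np.load('pics/'+n+'.npz'); return z['p'],z['d'],z
def cloud(d,i):
    v,u=np.mgrid[:d.shape[0],:d.shape[1]]
    c=np.stack([(u-i['cx'])/i['fx']*d,(v-i['cy'])/i['fy']*d,d,np.ones_like(d)],-1)
    w=c@np.linalg.inv(i['world_to_cam']).T
    w[d==0]=np.nan
    return w[...,:3]
E
python3 - <<'E'
from h import *
o=ctrl.get_obs(); print({k:np.round(v,3) for k,v in o.items()})
for n in('scene','top'):
    p,d,i=grab(n); cv2.imwrite(f'pics/{n}0.png',cv2.resize(p,(800,600),interpolation=cv2.INTER_CUBIC))
    print(n,i['fx'],np.round(np.linalg.inv(i['world_to_cam']),2).tolist())
E
```

```text
{'time_s': np.float64(0.0), 'qpos': array([ 1.231,  0.3  ,  1.522, -0.   ,  1.321, -0.067]), 'joint_vel': array([-0.002,  0.001, -0.   ,  0.001,  0.002, -0.001]), 'tau': array([-1.0000e-03, -5.3181e+01, -3.5274e+01,  7.1000e-02,  2.4000e-02,
       -0.0000e+00]), 'ee_pos': array([0.148, 0.529, 0.176]), 'eef_rot': array([-3.14 , -0.   ,  2.869]), 'force': array([ 0.494, -0.184,  0.011]), 'moment': array([-0.004, -0.074, -0.025]), 'grip_force': np.float64(0.0), 'grip_width': np.float64(0.094)}
scene 414.31348804767174 [[0.74, -0.45, 0.5, -0.07], [-0.67, -0.49, 0.55, -0.71], [0.0, -0.75, -0.67, 0.94], [0.0, 0.0, 0.0, 1.0]]
top 452.2833218509821 [[-0.22, -0.94, 0.27, 0.15], [-0.97, 0.21, -0.06, 0.12], [0.0, -0.28, -0.96, 1.66], [0.0, 0.0, 0.0, 1.0]]
```

View pics/scene0.png

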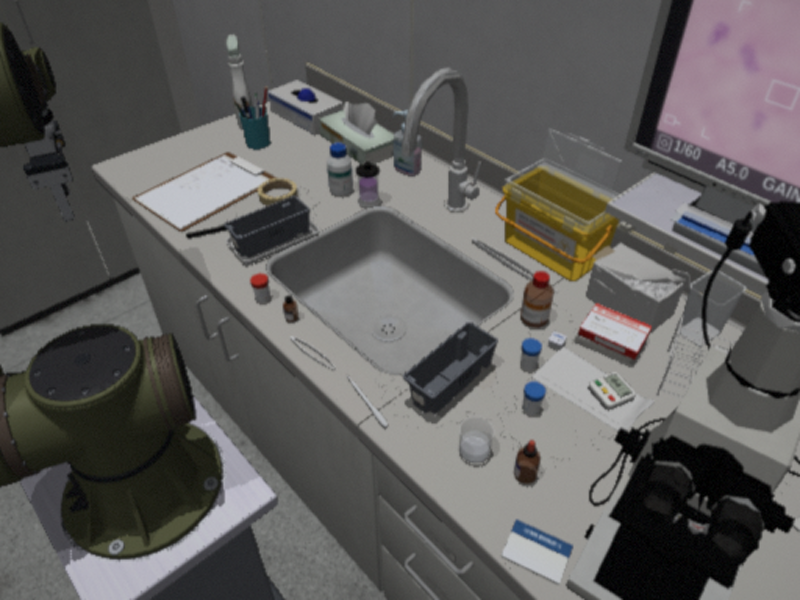

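View pics/top0.png

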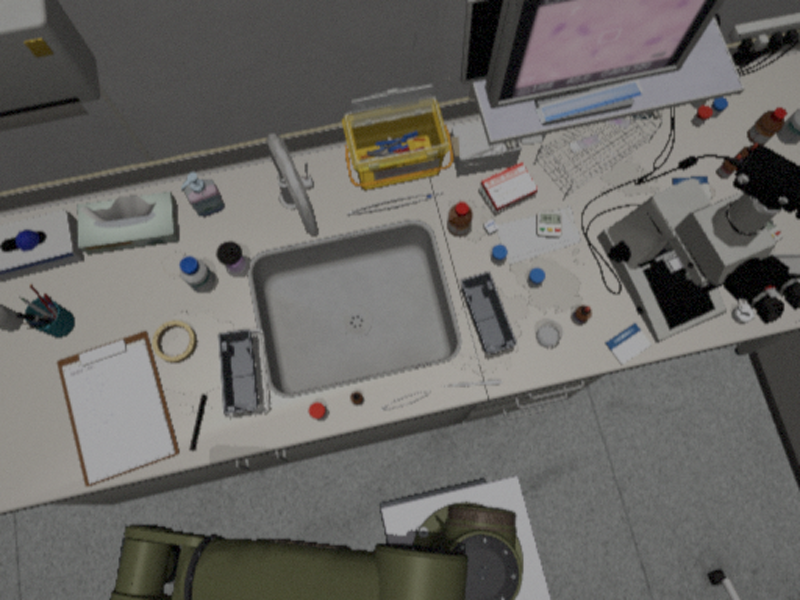

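Pot candidates in the top view are red caps at (317,411) and (704,115), and blue caps at (500,253), (537,277) and (720,104). The dropper is at (583,313) and the oil bottle at (357,398). Next I'll measure them and take close crops.

```bash
python3 - <<'E'
from h import *
p,d,i=load('top'); w=cloud(d,i); s=.64
for n,(u,v) in dict(red=(317,411),blue1=(500,253),blue2=(537,277),redfar=(704,115),bluefar=(720,104),drop=(583,313),oil=(357,398),beaker=(548,334),fix=(460,218),lt=(240,372),ut=(487,315)).items():
    a,b=int(u*s),int(v*s); r=16
    W=w[b-r:b+r,a-r:a+r].reshape(-1,3); W=W[W[:,2]>.012]; W=W[np.hypot(*(W[:,:2]-w[b,a,:2]).T)<.03]
    t=W[W[:,2]>np.nanmax(W[:,2])-.012] if len(W) else W
    print(n,w[b,a].round(3),'zmax',W[:,2].max().round(3) if len(W) else 0,'top c',((t.min(0)+t.max(0))/2).round(3),'ext',np.ptp(t,axis=0).round(3),len(t))
ps,ds,is_=load('scene')
c=[ps[165:220,150:220],ps[200:290,300:370],p[145:225,295:390],p[50:110,430:500]]
c=[cv2.resize(x,(400,300),interpolation=cv2.INTER_CUBIC) for x in c]
cv2.imwrite('pics/c1.png',np.vstack([np.hstack(c[:2]),np.hstack(c[2:])]))
E
```

```text
red [0.385 0.253 0.054] zmax 0.063 top c [0.386 0.252 0.057] ext [0.035 0.036 0.012] 75
blue1 [ 0.663 -0.254  0.05 ] zmax 0.063 top c [ 0.661 -0.252  0.057] ext [0.034 0.036 0.012] 61
blue2 [ 0.582 -0.321  0.05 ] zmax 0.064 top c [ 0.584 -0.322  0.058] ext [0.034 0.034 0.012] 63
redfar [ 0.906 -0.859  0.055] zmax 0.062 top c [ 0.912 -0.864  0.056] ext [0.036 0.039 0.012] 58
bluefar [ 0.93  -0.914  0.048] zmax 0.065 top c [ 0.923 -0.911  0.059] ext [0.032 0.038 0.012] 41
drop [ 0.467 -0.397  0.073] zmax 0.098 top c [ 0.471 -0.404  0.092] ext [0.012 0.009 0.011] 10
oil [0.396 0.157 0.054] zmax 0.064 top c [0.396 0.159 0.058] ext [0.015 0.012 0.012] 17
beaker [ 0.449 -0.316  0.02 ] zmax 0.064 top c [ 0.448 -0.316  0.058] ext [0.045 0.056 0.012] 34
fix [ 0.754 -0.173  0.094] zmax 0.126 top c [ 0.767 -0.179  0.12 ] ext [0.031 0.029 0.012] 44
lt [0.523 0.416 0.004] zmax 0.08 top c [0.528 0.441 0.074] ext [0.028 0.007 0.012] 11
ut [ 0.532 -0.191 -0.004] zmax 0.078 top c [ 0.533 -0.214  0.073] ext [0.032 0.006 0.01 ] 12
```

View pics/c1.png

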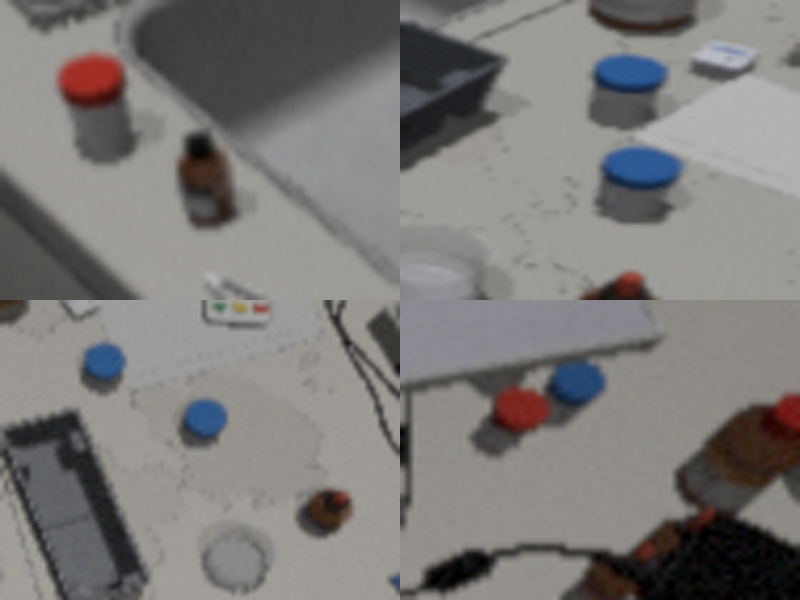

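Every pot has the same shape. Pot_b is the farthest-right blue one within reach, at top-view pixel (537,277). Pot_a is the red one at (317,411), since the far pair at (704,115) and (720,104) is out of reach. Next I'll fit the trays and refine the positions.

```bash
cat >> h.py <<'E'
def ray(i,u,v,z):
    M=np.linalg.inv(i['world_to_cam']); r=M[:3,:3]@np.array([(u-i['cx'])/i['fx'],(v-i['cy'])/i['fy'],1]); c=M[:3,3]
    return c+r*(z-c[2])/r[2]
def proj(i,P):
    c=i['world_to_cam']@np.append(P,1); return np.array([c[0]/c[2]*i['fx']+i['cx'],c[1]/c[2]*i['fy']+i['cy']])
def cap(p,i,P,kind,r,z):
    u,v=np.round(proj(i,np.array(P))).astype(int); h=p[v-r:v+r,u-r:u+r].astype(int)
    b,g,rr=h[...,0],h[...,1],h[...,2]
    m={'red':(rr>1.8*g)&(rr>90)&(rr>1.6*b),'blue':(b>1.7*rr)&(b>70)}[kind].astype(np.uint8)
    n,l,st,ce=cv2.connectedComponentsWithStats(m); k=1+np.argmax(st[1:,4])
    return ray(i,ce[k][0]+u-r,ce[k][1]+v-r,z),st[k][2:]
E
python3 - <<'E'
from h import *
T=load('top');S=load('scene')
for n,P,k in(('pot_a',(.386,.252,.055),'red'),('pot_b',(.584,-.322,.055),'blue'),('drop',(.471,-.404,.09),'red')):
    for c in(T,S):
        x,s=cap(c[0],c[2],P,k,14,.09 if n=='drop' else .050); print(n,x.round(4),s)
for nm,c in(('top',T),('scene',S)):
  w=cloud(c[1],c[2])
  for n,(x,y) in dict(lower=(.515,.415),upper=(.53,-.19)).items():
    m=(np.abs(w[...,0]-x)<.13)&(np.abs(w[...,1]-y)<.09)&(w[...,2]>.055)&(w[...,2]<.085)
    l=cv2.connectedComponentsWithStats(cv2.dilate(m.astype(np.uint8),np.ones((3,3))))
    k=1+np.argmax(l[2][1:,4]); m&=l[1]==k
    A=w[m]; (cc,sz,an)=cv2.minAreaRect(A[:,:2].astype(np.float32)*1000); print(nm,n,m.sum(),np.round(cc,1),np.round(sz,1),round(an,1),np.percentile(A[:,2],[50,90]).round(3))
  # oil dark cap
  u,v=proj(c[2],np.array((.396,.158,.058))).round(1); print('oil px',u,v)
w=cloud(*T[1:]); m=(w[...,2]>.12)&(w[...,0]<.85)&(w[...,0]>.3)&(abs(w[...,1])<.6)
l=cv2.connectedComponentsWithStats(m.astype(np.uint8))
for k in range(1,l[0]):
  if l[2][k,4]>15:
    A=w[l[1]==k]; print('tall',A.min(0).round(2),A.max(0).round(2))
a=cv2.resize(T[0][195:280,130:245],(800,591),interpolation=cv2.INTER_CUBIC);cv2.imwrite('pics/lt.png',a)
E
```

```text
pot_a [0.3878 0.2508 0.05  ] [10 10 80]
pot_a [0.394  0.2547 0.05  ] [11  8 65]
pot_b [ 0.5857 -0.3231  0.05  ] [10  9 69]
pot_b [ 0.5905 -0.3239  0.05  ] [ 13  11 116]
drop [ 0.4711 -0.4036  0.09  ] [2 2 3]
drop [ 0.4765 -0.4043  0.09  ] [3 3 7]
top lower 318 [513.1 409.4] [ 75.1 189.9] 85.4 [0.067 0.074]
top upper 308 [ 518.9 -183. ] [189.4  75.5] 4.5 [0.068 0.075]
oil px 227.7 253.9
scene lower 483 [519.9 409. ] [ 80.2 188. ] 85.3 [0.065 0.073]
scene upper 627 [ 524.9 -182.4] [190.6  77.2] 5.2 [0.066 0.073]
oil px 182.3 191.5
tall [ 0.82 -0.6   0.26] [ 0.85 -0.24  0.34]
tall [ 0.38 -0.6   0.12] [ 0.72 -0.51  0.6 ]
tall [0.72 0.16 0.25] [0.85 0.21 0.39]
tall [0.75 0.45 0.12] [0.79 0.49 0.14]
```

View pics/lt.png

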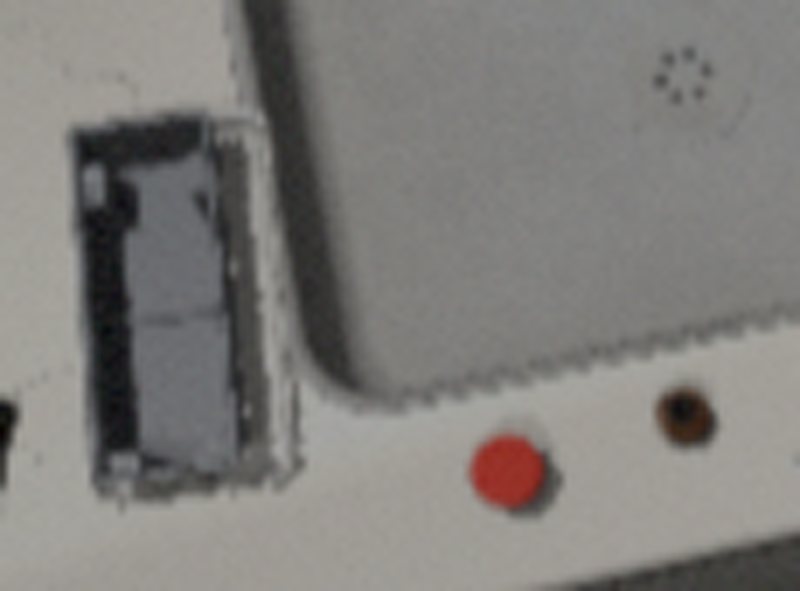

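The crop shows the lower tray with its label end and corner shelf at (125,460), toward the robot. The red pot is at (508,470) and the oil bottle at (685,412). Next I'll move above pot_a and check with the wrist camera.

Careful with the scale: shifts go in shares of 750 mm and turns go in shares of 2 rad. That gives: -306 mm / 750 = -0.408, -203 mm / 750 = -0.2707, 1.378 rad / 2 = 0.689.

>>> {"method": "arm_command", "body": {
  "plan": [
    [[-0.408,-0.2707,-0.032,0,0,0.689,-0.2],[-0.408,-0.2707,-0.032,0,0,0.689,-0.2],[-0.408,-0.2707,-0.032,0,0,0.689,-0.2],[-0.408,-0.2707,-0.032,0,0,0.689,-0.2],[-0.408,-0.2707,-0.032,0,0,0.689,-0.2],[-0.408,-0.2707,-0.032,0,0,0.689,-0.2],[-0.408,-0.2707,-0.032,0,0,0.689,-0.2],[-0.408,-0.2707,-0.032,0,0,0.689,-0.2],[-0.408,-0.2707,-0.032,0,0,0.689,-0.2],[-0.408,-0.2707,-0.032,0,0,0.689,-0.2],[-0.408,-0.2707,-0.032,0,0,0.689,-0.2],[-0.408,-0.2707,-0.032,0,0,0.689,-0.2]]
  ],
  "squeeze": 12
}}

```text
time_s: 1.3
ee_pos: [0.3879, 0.2521, 0.2004]
eef_rot: [-3.141, 0.0, 1.495]
force: [-0.1, 0.8, 0.5]
grip_width: 0.0566
grip_force: 0.0
```

```bash
cat >> h.py <<'E'
from scipy.spatial.transform import Rotation as Ro
def go(x,y,z,yaw):
    o=ctrl.get_obs(); R=Ro.from_euler('xyz',o['eef_rot']); q=Ro.from_euler('xyz',[np.pi,0,yaw])
    print('t',round(float(o['time_s']),2),'row',(R.inv().apply(np.array([x,y,z])-o['ee_pos'])*1000).round(1),(R.inv()*q).as_rotvec().round(4),'q6',o['qpos'][5].round(2))
E
python3 - <<'E'
from h import *
o=ctrl.get_obs(); print(o['ee_pos'],o['eef_rot'])
p,d,i=grab('wrist'); cv2.imwrite('pics/w1.png',p); print(np.linalg.inv(i['world_to_cam']).round(3),i['fx'])
w=cloud(d,i); 
for z in(.045,.054): print(cap(p,i,(.388,.251,.054),'red',60,z))
m=w[...,2]; print(np.nanmin(m),np.nanmedian(m))
E
```

```text
[0.38786654 0.25206622 0.20035863] [-3.14142007e+00  6.31658552e-05  1.49503010e+00]
[[ 0.997 -0.073 -0.02   0.394]
 [-0.076 -0.962 -0.262  0.328]
 [-0.     0.263 -0.965  0.409]
 [ 0.     0.     0.     1.   ]] 320.90092573845146
(array([0.3895569 , 0.25254385, 0.045     ]), array([ 32,  33, 830], dtype=int32))
(array([0.38967555, 0.25441373, 0.054     ]), array([ 32,  33, 830], dtype=int32))
-0.8291526254876941 -0.003782642243201184
```

View pics/w1.png

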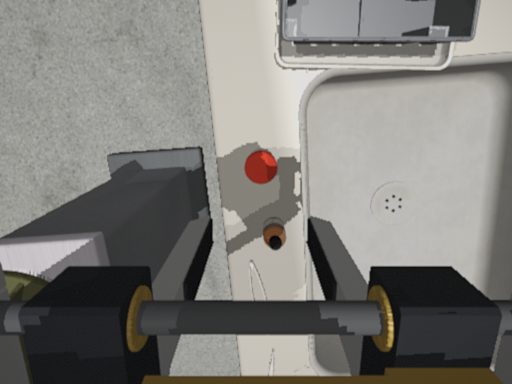

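The wrist view shows the red pot at (261,167) and the oil bottle at (275,238). Next is the descent and grip on pot_a.

In the tool's units: 172 mm / 750 = 0.2293, 155 mm / 750 = 0.2067.

>>> {"method": "arm_command", "body": {
  "plan": [
    [[0.002,0.002,0.0667,0,0,0,-0.2],[0.002,0.002,0.1267,0,0,0,-0.2],[0.002,0.002,0.1733,0,0,0,-0.2],[0.002,0.002,0.2067,0,0,0,-0.2],[0.002,0.002,0.2293,0,0,0,-0.2],[0.002,0.002,0.2293,0,0,0,-0.2],[0.002,0.002,0.2293,0,0,0,0.5],[0.002,0.002,0.2293,0,0,0,0.5],[0.002,0.002,0.2293,0,0,0,0.5],[0.002,0.002,0.2293,0,0,0,0.5],[0.002,0.002,0.2293,0,0,0,0.5]]
  ],
  "squeeze": 12
}}

```text
time_s: 2.45
ee_pos: [0.3899, 0.2532, 0.0288]
eef_rot: [3.141, -0.0, 1.491]
force: [0.5, 0.6, 0.3]
grip_width: 0.0239
grip_force: 0.0
```

```bash
python3 - <<'E'
from h import *
z=load('wrist'); w=cloud(z[1],z[2]); print('oil',ray(z[2],275,242,.058))
E
```

```text
oil [0.4001159  0.16298054 0.058     ]
```

```bash
python3 - <<'E'
from h import *
p,d,i=grab('wrist'); q,_,j=grab('scene'); 
cv2.imwrite('pics/w2.png',np.hstack([cv2.resize(p[0:384],(400,300)),cv2.resize(q[120:270,60:260],(400,300),interpolation=cv2.INTER_CUBIC)])); print(ctrl.get_obs()['grip_width'],ctrl.get_obs()['grip_force'])
E
```

```text
0.023151222664118103 0.0
```

View pics/w2.png

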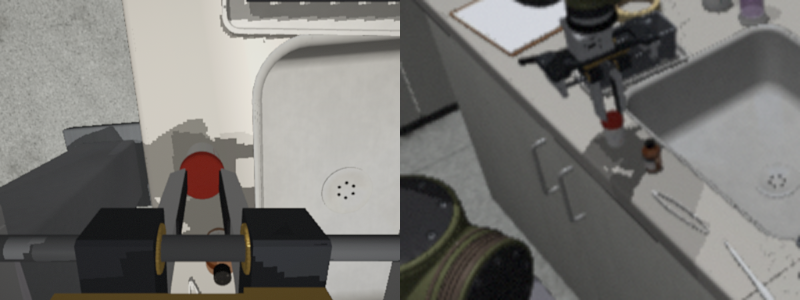

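```bash
python3 - <<'E'
from h import *
o=ctrl.get_obs(); p,d,i=load('wrist'); print(cap(p,i,(.39,.27,.05),'red',60,.054), proj(i,o['ee_pos']),o['ee_pos'])
z=load('scene');print(cap(z[0],z[2],(.39,.265,.05),'red',14,.05))
c=i['world_to_cam'];w=cloud(d,i); 
M=np.linalg.inv(c); R=Ro.from_euler('xyz',o['eef_rot']); print('cam in tool',R.inv().apply(M[:3,3]-o['ee_pos']).round(4))
h=p.astype(int); m=(h[...,2]>1.8*h[...,1])&(h[...,2]>90); A=w[m]; print('red depth pts',np.nanmedian(A,0).round(4),np.nanmin(A,0).round(3),np.nanmax(A,0).round(3))
f=w[200:230,160:300]; print([ (c_,w[215,c_].round(3).tolist()) for c_ in range(220,310,8)])
cv2.imwrite('pics/w3.png',cv2.resize(p[160:320,190:350],(600,600),interpolation=cv2.INTER_CUBIC))
E
```

```text
(array([0.39026235, 0.25516839, 0.054     ]), array([  55,   58, 2235], dtype=int32)) [258.52842266 213.67624924] [0.38984597 0.25311218 0.02861888]Traceback (most recent call last):
  File "<stdin>", line 3, in <module>
  File "h.py", line 22, in cap
    n,l,st,ce=cv2.connectedComponentsWithStats(m); k=1+np.argmax(st[1:,4])
                                                       ~~~~~~~~~^^^^^^^^^^
    return _wrapfunc(a, 'argmax', axis=axis, out=out, **kwds)
    return bound(*args, **kwds)
ValueError: attempt to get argmax of an empty sequence
```

```bash
python3 - <<'E'
from h import *
p,d,i=load('wrist');w=cloud(d,i)
print([(c_,w[215,c_].round(3).tolist()) for c_ in range(212,310,8)])
cv2.imwrite('pics/w3.png',cv2.resize(p[160:320,190:350],(600,600),interpolation=cv2.INTER_CUBIC))
E
```

```text
[(212, [0.352, 0.245, 0.0]), (220, [0.359, 0.244, 0.001]), (228, [0.365, 0.243, -0.0]), (236, [0.377, 0.263, 0.054]), (244, [0.382, 0.262, 0.054]), (252, [0.387, 0.262, 0.055]), (260, [0.392, 0.262, 0.055]), (268, [0.396, 0.261, 0.055]), (276, [0.401, 0.26, 0.053]), (284, [0.406, 0.26, 0.055]), (292, [0.415, 0.239, -0.0]), (300, [0.421, 0.239, 0.001]), (308, [0.427, 0.239, 0.001])]
```

View pics/w3.png

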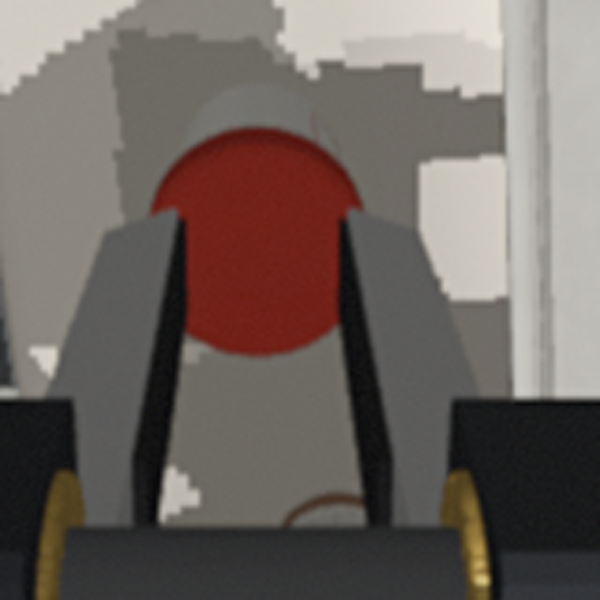

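```bash
python3 - <<'E'
from h import *
p,d,i=load('wrist');w=cloud(d,i)
for r in(218,222,230,245,270): print(r,[(c_,w[r,c_].round(3).tolist(),d[r,c_].round(3)) for c_ in (222,232,237,283,290,298)])
print(np.linalg.inv(i['world_to_cam'])[:3,3],ctrl.get_obs()['ee_pos'],ctrl.get_obs()['force'])
E
```

```text
218 [(222, [0.36, 0.241, -0.0], np.float32(0.252)), (232, [0.375, 0.264, 0.062], np.float32(0.186)), (237, [0.377, 0.261, 0.054], np.float32(0.195)), (283, [0.405, 0.261, 0.061], np.float32(0.187)), (290, [0.409, 0.261, 0.062], np.float32(0.186)), (298, [0.42, 0.237, 0.0], np.float32(0.252))]
222 [(222, [0.37, 0.264, 0.068], np.float32(0.18)), (232, [0.376, 0.264, 0.068], np.float32(0.181)), (237, [0.378, 0.262, 0.064], np.float32(0.185)), (283, [0.405, 0.26, 0.064], np.float32(0.185)), (290, [0.408, 0.261, 0.068], np.float32(0.18)), (298, [0.413, 0.261, 0.068], np.float32(0.18))]
230 [(222, [0.371, 0.264, 0.079], np.float32(0.17)), (232, [0.377, 0.263, 0.079], np.float32(0.17)), (237, [0.379, 0.262, 0.077], np.float32(0.172)), (283, [0.404, 0.26, 0.076], np.float32(0.174)), (290, [0.407, 0.261, 0.08], np.float32(0.169)), (298, [0.411, 0.262, 0.081], np.float32(0.168))]
245 [(222, [0.373, 0.264, 0.097], np.float32(0.153)), (232, [0.378, 0.262, 0.094], np.float32(0.156)), (237, [0.379, 0.255, 0.079], np.float32(0.172)), (283, [0.403, 0.256, 0.087], np.float32(0.164)), (290, [0.406, 0.261, 0.098], np.float32(0.152)), (298, [0.409, 0.261, 0.097], np.float32(0.153))]
270 [(222, [0.376, 0.264, 0.12], np.float32(0.13)), (232, [0.379, 0.258, 0.11], np.float32(0.141)), (237, [0.367, 0.195, -0.0], np.float32(0.265)), (283, [nan, nan, nan], np.float32(0.0)), (290, [0.404, 0.26, 0.118], np.float32(0.133)), (298, [0.407, 0.261, 0.121], np.float32(0.13))]
[0.39654795 0.32907531 0.2369335 ] [0.38984597 0.25311218 0.02861888] [-0.29171904 -0.61202787  0.13721148]
```

The fingertips end at z≈0.059, just above the cap, although the TCP is reported at 0.029. I'll raise the arm, open the fingers and check the tip depth at two openings.

>>> {"method": "arm_command", "body": {
  "plan": [
    [[0,0,-0.0533,0,0,0,0.5],[0,0,-0.0533,0,0,0,-0.2],[0,0,-0.0533,0,0,0,-0.2],[0,0,-0.0533,0,0,0,-0.2],[0,0,-0.0533,0,0,0,-0.2],[0,0,-0.0533,0,0,0,-0.2]]
  ]
}}

```text
time_s: 3.15
ee_pos: [0.3895, 0.2529, 0.0678]
eef_rot: [-3.141, 0.001, 1.491]
force: [-0.2, -0.0, -0.5]
grip_width: 0.0559
grip_force: 0.0
```

```bash
cat >> h.py <<'E'
def tips():
    # fingers as depth points in tool frame, beyond z>-0.1
    o=ctrl.get_obs(); p,d,i=grab('wrist'); w=cloud(d,i); R=Ro.from_euler('xyz',o['eef_rot'])
    t=R.inv().apply((w-o['ee_pos']).reshape(-1,3)).reshape(w.shape)
    m=(abs(t[...,0])<.02)&(abs(t[...,1])<.062)&(t[...,2]<0.02)&(t[...,2]>-.15)
    return o,p,d,i,w,t,m
E
python3 - <<'E'
from h import *
o,p,d,i,w,t,m=tips(); print(o['ee_pos'],o['grip_width'])
A=t[m]
for lo in np.arange(-.11,.02,.01):
    B=A[(A[:,2]>=lo)&(A[:,2]<lo+.01)]
    if len(B): print(round(lo,3),len(B),B[:,0].min().round(3),B[:,0].max().round(3),np.sort(B[:,1])[[0,len(B)//4,-len(B)//4,-1]].round(3))
print(w[150:180,250:270,2].mean())
E
```

```text
[0.38951252 0.25291074 0.06781763] 0.055947167790797635
-0.11 1010 -0.01 0.011 [-0.039 -0.032  0.034  0.041]
-0.1 1255 -0.005 0.01 [-0.04  -0.03   0.031  0.041]
-0.09 1008 -0.008 0.01 [-0.039 -0.03   0.031  0.041]
-0.08 836 -0.009 0.011 [-0.039 -0.029  0.031  0.041]
-0.07 692 -0.008 0.01 [-0.039 -0.03   0.031  0.041]
-0.06 576 -0.008 0.01 [-0.039 -0.029  0.031  0.04 ]
-0.05 479 -0.008 0.01 [-0.039 -0.03   0.031  0.04 ]
-0.04 331 -0.008 0.01 [-0.039 -0.029  0.03   0.04 ]
-0.03 23 -0.004 0.01 [-0.03  -0.027  0.029  0.032]
0.01 2028 -0.019 0.019 [-0.018 -0.007  0.008  0.019]
nan
```

The real fingertips end 30 mm short of the reported TCP, so I'll command every z 30 mm lower. I'm retrying the descent carefully.

In the tool's units: 69 mm / 750 = 0.092, 62 mm / 750 = 0.0827.

>>> {"method": "arm_command", "body": {
  "plan": [
    [[0.002,0,0.04,0,0,0,-0.2],[0.002,0,0.0667,0,0,0,-0.2],[0.002,0,0.0827,0,0,0,-0.2],[0.002,0,0.092,0,0,0,-0.2],[0.002,0,0.092,0,0,0,-0.2],[0.002,0,0.092,0,0,0,0.6],[0.002,0,0.092,0,0,0,0.6],[0.002,0,0.092,0,0,0,0.6],[0.002,0,0.092,0,0,0,0.6],[0.002,0,0.092,0,0,0,0.6]]
  ],
  "squeeze": 12
}}

```text
time_s: 4.2
ee_pos: [0.3903, 0.2548, -0.0001]
eef_rot: [3.141, -0.001, 1.491]
force: [-1.4, 0.3, 5.0]
grip_width: 0.0371
grip_force: 12.0
```

In the tool's units: -250 mm / 750 = -0.3333, -220 mm / 750 = -0.2933.

>>> {"method": "arm_command", "body": {
  "plan": [
    [[0,0,-0.0667,0,0,0,0.6],[0,0,-0.1333,0,0,0,0.6],[0,0,-0.1867,0,0,0,0.6],[0.0267,0.0333,-0.24,0,0,0,0.6],[0.06,0.0733,-0.2933,0,0,0,0.6],[0.0933,0.1133,-0.3333,0,0,0,0.6],[0.112,0.1387,-0.3333,0,0,0,0.6],[0.112,0.1387,-0.3333,0,0,0,0.6],[0.112,0.1387,-0.3333,0,0,0,0.6]]
  ]
}}

```text
time_s: 5.1
ee_pos: [0.5, 0.3299, 0.2484]
eef_rot: [-3.14, 0.001, 1.491]
force: [-0.5, 0.2, 0.3]
grip_width: 0.0373
grip_force: 12.0
```

```bash
cat >> h.py <<'E'
def tray(x,y,z0=.055,z1=.085,n='wrist',zc=0):
    p,d,i=load(n); w=cloud(d,i)
    m=(np.abs(w[...,0]-x)<.12)&(np.abs(w[...,1]-y)<.065)&(w[...,2]>z0)&(w[...,2]<z1)
    l=cv2.connectedComponentsWithStats(cv2.dilate(m.astype(np.uint8),np.ones((3,3)))); k=1+np.argmax(l[2][1:,4]); m&=l[1]==k
    A=w[m]; c,s,a=cv2.minAreaRect(A[:,:2].astype(np.float32)*1000); 
    print(m.sum(),'c',np.round(c,1),'size',np.round(s,1),'ang',round(a,2),'z',np.percentile(A[:,2],[5,50,95]).round(3)); return m
E
python3 - <<'E'
from h import *
o=ctrl.get_obs(); print(o['ee_pos'],o['eef_rot'],o['grip_width'],o['grip_force'])
p,d,i=grab('wrist'); cv2.imwrite('pics/w4.png',p); m=tray(.515,.41); m=tray(.515,.41,.064,.078); q=p.copy(); q[m]=(0,255,0); cv2.imwrite('pics/w4.png',q)
w=cloud(d,i); print('floor',[w[v,u].round(3).tolist() for v in (100,140) for u in (200,300)])
E
```

```text
[0.50000248 0.32985657 0.24838717] [-3.14007670e+00  1.03000129e-03  1.49086396e+00] 0.03730464419879079 11.999947428703308
3340 c [515.4 410.4] size [ 73.7 188.4] ang 85.46 z [0.057 0.069 0.072]
2217 c [515.4 410.4] size [ 73.7 188.4] ang 85.46 z [0.065 0.071 0.072]
floor [[0.429, 0.41, 0.028], [0.561, 0.4, 0.003], [0.417, 0.356, 0.0], [0.577, 0.324, -0.155]]
```

View pics/w4.png

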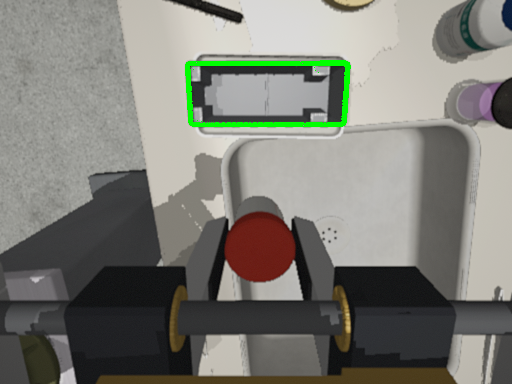

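The rim overlay matches the tray exactly at 184 × 70 mm. Its centre is (0.5154, 0.4104), its long axis is at −4.54°, and the label shelves at (195,72)/(195,115) face the robot. Pot_a goes into the far bay.

In the tool's units: 242 mm / 750 = 0.3227, 195 mm / 750 = 0.26.

>>> {"method": "arm_command", "body": {
  "plan": [
    [[0.0547,0.0293,0,0,0,0,0.6],[0.1087,0.0573,0,0,0,0,0.6],[0.1087,0.0573,0.0533,0,0,0,0.6],[0.1087,0.0573,0.1133,0,0,0,0.6],[0.1087,0.0573,0.1733,0,0,0,0.6],[0.1087,0.0573,0.22,0,0,0,0.6],[0.1087,0.0573,0.26,0,0,0,0.6],[0.1087,0.0573,0.2933,0,0,0,0.6],[0.1087,0.0573,0.3133,0,0,0,0.6],[0.1087,0.0573,0.3187,0,0,0,0.6],[0.1087,0.0573,0.3213,0,0,0,0.6],[0.1087,0.0573,0.3227,0,0,0,0.6]]
  ]
}}

```text
time_s: 6.35
ee_pos: [0.5502, 0.4081, 0.0088]
eef_rot: [3.14, -0.001, 1.491]
force: [0.3, 0.3, 0.6]
grip_width: 0.0375
grip_force: 12.0
```

Lower slowly to contact, then release.

In the tool's units: 3.5 mm / 750 = 0.0047, 2.5 mm / 750 = 0.0033.

>>> {"method": "arm_command", "body": {
  "plan": [
    [[0,0,0.002,0,0,0,0.6],[0,0,0.0033,0,0,0,0.6],[0,0,0.0047,0,0,0,0.6],[0,0,0.0047,0,0,0,0.6]]
  ]
}}

```text
time_s: 6.75
ee_pos: [0.5497, 0.4078, 0.004]
eef_rot: [-3.142, -0.0, 1.491]
force: [0.7, 0.3, 0.2]
grip_width: 0.0375
grip_force: 12.0
```

>>> {"method": "arm_command", "body": {
  "plan": [
    [[0,0,0.0007,0,0,0,0.1],[0,0,0.0007,0,0,0,-0.1],[0,0,0.0007,0,0,0,-0.12],[0,0,0.0007,0,0,0,-0.12],[0,0,-0.04,0,0,0,-0.12],[0,0,-0.0933,0,0,0,-0.12],[0,0,-0.16,0,0,0,-0.12],[0,0,-0.2267,0,0,0,-0.12],[0,0,-0.2933,0,0,0,-0.12],[0,0,-0.3067,0,0,0,-0.12]]
  ]
}}

```text
time_s: 7.75
ee_pos: [0.5508, 0.4087, 0.2413]
eef_rot: [3.134, -0.006, 1.491]
force: [0.6, -0.1, 0.3]
grip_width: 0.0525
grip_force: 0.0
```

```bash
python3 - <<'E'
from h import *
o=ctrl.get_obs(); p,d,i=grab('wrist')
x,s=cap(p,i,(.549,.408,.057),'red',60,.058); w=cloud(d,i); print(x,s)
u,v=proj(i,x).astype(int); print(w[v-5:v+6,u-5:u+6].mean((0,1)), np.ptp(w[v-5:v+6,u-5:u+6,2]))
tray(.515,.41,.064,.078)
print(np.arctan2(-.323,.586)); go(.55,-.25,.25,.9)
E
```

```text
[0.54867612 0.40727948 0.058     ] [ 30  30 711]
[0.54791534 0.40769591 0.0555049 ] 0.004288241119139502
1786 c [515.1 409.8] size [ 74.3 188.1] ang 85.7 z [0.066 0.069 0.07 ]
-0.5037598609690346
t 7.8 row [-656.4   52.1  -13.3] [ 0.0044 -0.0064  0.5908] q6 0.66
```

Pot_a is in place. Now I'll move over to pot_b.

In the tool's units: -600 mm / 750 = -0.8, -550 mm / 750 = -0.7333.

>>> {"method": "arm_command", "body": {
  "plan": [
    [[-0.0667,0.008,0,0,0,0,-0.2],[-0.1333,0.016,0,0,0,0,-0.2],[-0.2,0.0253,0,0,0,0,-0.2],[-0.2667,0.0333,0,0,0,0,-0.2],[-0.3333,0.0427,0,0,0,0,-0.2],[-0.4,0.0507,0,0,0,0,-0.2],[-0.4667,0.06,0,0,0,0,-0.2],[-0.5333,0.068,0,0,0,0,-0.2],[-0.6,0.0773,0,0,0,0,-0.2],[-0.6667,0.0853,0,0,0,0,-0.2],[-0.7333,0.0933,0,0,0,0,-0.2],[-0.8,0.1027,0.0133,0,0,0,-0.2]]
  ]
}}

```text
time_s: 9.0
ee_pos: [0.5778, -0.1928, 0.2243]
eef_rot: [-3.141, -0.0, 1.491]
force: [0.9, -0.2, 0.3]
grip_width: 0.0564
grip_force: 0.0
```

```bash
python3 - <<'E'
from h import *
go(.586,-.323,.2,1.491)
E
```

```text
t 9.0 row [-129.1   18.6   24.3] [-0.0001 -0.     -0.0004] q6 -0.3
```

In the tool's units: -129 mm / 750 = -0.172, -90 mm / 750 = -0.12.

>>> {"method": "arm_command", "body": {
  "plan": [
    [[-0.06,0.008,0.0107,0,0,0,-0.2],[-0.12,0.0173,0.0213,0,0,0,-0.2],[-0.172,0.0247,0.032,0,0,0,-0.2],[-0.172,0.0247,0.032,0,0,0,-0.2],[-0.172,0.0247,0.032,0,0,0,-0.2]]
  ]
}}

```text
time_s: 9.5
ee_pos: [0.5856, -0.321, 0.1988]
eef_rot: [-3.139, -0.002, 1.49]
force: [-0.8, -0.4, 0.2]
grip_width: 0.0563
grip_force: 0.0
```

```bash
python3 - <<'E'
from h import *
p,d,i=grab('wrist'); cv2.imwrite('pics/w5.png',p)
x,s=cap(p,i,(.586,-.323,.054),'blue',45,.050); print(x,s)
w=cloud(d,i);u,v=proj(i,x).astype(int); print(w[v-4:v+5,u-4:u+5].mean((0,1)))
go(x[0],x[1],0.0,1.491)
tray(.52,-.183,.064,.078); go(.52,-.183,0.2,.08)
E
```

```text
[ 0.58807849 -0.32154721  0.05      ] [ 32  33 814]
[ 0.58812522 -0.31988698  0.05545594]
t 9.55 row [ -1.4   2.5 199.7] [-0.0015 -0.001  -0.0003] q6 -0.47
2606 c [ 521.8 -181.1] size [188.3  74.6] ang 4.93 z [0.065 0.071 0.073]
t 9.55 row [131.5 -76.8  -0. ] [-2.0000e-03  3.0000e-04  1.4107e+00] q6 -0.47
```

View pics/w5.png

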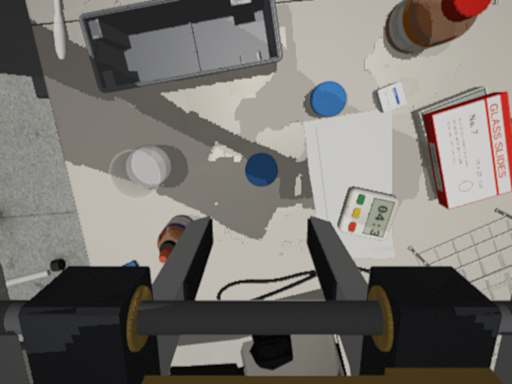

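The view shows pot_b at (262,170), the look-alike at (328,99), the beaker at (147,167) and the dropper at (172,238). The upper tray's label end is on the left, toward the robot. Next is the descent and grip.

In the tool's units: 199 mm / 750 = 0.2653, 2.5 mm / 750 = 0.0033.

>>> {"method": "arm_command", "body": {
  "plan": [
    [[-0.0007,0.0033,0.0667,0,0,0,-0.2],[-0.0007,0.0033,0.1267,0,0,0,-0.2],[-0.0007,0.0033,0.18,0,0,0,-0.2],[-0.0007,0.0033,0.22,0,0,0,-0.2],[-0.0007,0.0033,0.2493,0,0,0,-0.2],[-0.0007,0.0033,0.2653,0,0,0,-0.2],[-0.0007,0.0033,0.2653,0,0,0,-0.2],[-0.0007,0.0033,0.2653,0,0,0,0.6],[-0.0007,0.0033,0.2653,0,0,0,0.6],[-0.0007,0.0033,0.2653,0,0,0,0.6],[-0.0007,0.0033,0.2653,0,0,0,0.6],[-0.0007,0.0033,0.2653,0,0,0,0.6]]
  ],
  "squeeze": 12
}}

```text
time_s: 10.75
ee_pos: [0.5892, -0.3218, 0.0032]
eef_rot: [3.14, 0.001, 1.491]
force: [-1.1, -0.3, 5.9]
grip_width: 0.0372
grip_force: 12.0
```

```bash
python3 - <<'E'
from h import *
go(.4815,.4131,.2,1.4916)
E
```

```text
t 10.75 row [ 723.8 -165.9 -197.7] [ 0.0017  0.0009 -0.0009] q6 -0.47
```

In the tool's units: 411 mm / 750 = 0.548, 363 mm / 750 = 0.484.

>>> {"method": "arm_command", "body": {
  "plan": [
    [[0,0,-0.0667,0,0,0,0.6],[0,0,-0.1333,0,0,0,0.6],[0,0,-0.2,0,0,0,0.6],[0.04,-0.0093,-0.2533,0,0,0,0.6],[0.1,-0.0227,-0.2667,0,0,0,0.6],[0.164,-0.0373,-0.2667,0,0,0,0.6],[0.228,-0.052,-0.2667,0,0,0,0.6],[0.292,-0.0667,-0.2667,0,0,0,0.6],[0.356,-0.0813,-0.2667,0,0,0,0.6],[0.42,-0.096,-0.2667,0,0,0,0.6],[0.484,-0.1107,-0.2667,0,0,0,0.6],[0.548,-0.1253,-0.2667,0,0,0,0.6]]
  ]
}}

```text
time_s: 11.95
ee_pos: [0.5272, 0.0976, 0.2023]
eef_rot: [3.141, -0.0, 1.491]
force: [-0.3, 1.0, -0.2]
grip_width: 0.0369
grip_force: 12.0
```

```bash
python3 - <<'E'
from h import *
go(.4810,.4130,.2,1.4916)
E
```

```text
t 11.95 row [310.7 -71.3   2.3] [ 0.0005 -0.0001 -0.001 ] q6 0.19
```

In the tool's units: 310.5 mm / 750 = 0.414, 280 mm / 750 = 0.3733.

>>> {"method": "arm_command", "body": {
  "plan": [
    [[0.06,-0.0133,0,0,0,0,0.6],[0.124,-0.028,0,0,0,0,0.6],[0.188,-0.0427,0,0,0,0,0.6],[0.252,-0.0573,0,0,0,0,0.6],[0.316,-0.072,0,0,0,0,0.6],[0.3733,-0.0853,0,0,0,0,0.6],[0.414,-0.0947,0,0,0,0,0.6],[0.414,-0.0947,0.0133,0,0,0,0.6],[0.414,-0.0947,0.0533,0,0,0,0.6],[0.414,-0.0947,0.08,0,0,0,0.6],[0.414,-0.0947,0.08,0,0,0,0.6]]
  ]
}}

```text
time_s: 13.05
ee_pos: [0.481, 0.4093, 0.1389]
eef_rot: [-3.138, 0.004, 1.49]
force: [-0.5, -0.1, 0.3]
grip_width: 0.0373
grip_force: 12.0
```

```bash
python3 - <<'E'
from h import *
go(.4810,.4130,.012,1.4916)
E
```

```text
t 13.05 row [  4.1   0.2 126.9] [-0.0038  0.0035 -0.0015] q6 0.73
```

In the tool's units: 132 mm / 750 = 0.176, 126 mm / 750 = 0.168.

>>> {"method": "arm_command", "body": {
  "plan": [
    [[0,0,0,0,0,0,0.6],[0,0,0.0467,0,0,0,0.6],[0,0,0.0933,0,0,0,0.6],[0,0,0.1267,0,0,0,0.6],[0,0,0.1533,0,0,0,0.6],[0,0,0.168,0,0,0,0.6],[0,0,0.1733,0,0,0,0.6],[0,0,0.176,0,0,0,0.6],[0,0,0.176,0,0,0,0.6]]
  ]
}}

```text
time_s: 13.95
ee_pos: [0.4824, 0.4112, 0.0111]
eef_rot: [3.141, -0.001, 1.491]
force: [-0.1, -0.8, -0.4]
grip_width: 0.0374
grip_force: 12.0
```

>>> {"method": "arm_command", "body": {
  "plan": [
    [[0,0,0.0013,0,0,0,0.6],[0,0,0.0027,0,0,0,0.6],[0,0,0.004,0,0,0,0.6],[0,0,0.004,0,0,0,0.6],[0,0,0.004,0,0,0,0.6]]
  ]
}}

```text
time_s: 14.45
ee_pos: [0.4819, 0.411, 0.007]
eef_rot: [3.142, 0.0, 1.491]
force: [-0.3, 0.7, -0.3]
grip_width: 0.0373
grip_force: 12.0
```

In the tool's units: -210 mm / 750 = -0.28, -170 mm / 750 = -0.2267.

>>> {"method": "arm_command", "body": {
  "plan": [
    [[0,0,0.0013,0,0,0,0.6],[0,0,0.0027,0,0,0,0.6],[0,0,0.0027,0,0,0,0.1],[0,0,0.0027,0,0,0,-0.1],[0,0,0.0027,0,0,0,-0.12],[0,0,0.0027,0,0,0,-0.12],[0,0,-0.04,0,0,0,-0.12],[0,0,-0.0933,0,0,0,-0.12],[0,0,-0.16,0,0,0,-0.12],[0,0,-0.2267,0,0,0,-0.12],[0,0,-0.28,0,0,0,-0.12],[0,0,-0.28,0,0,0,-0.12]]
  ]
}}

```text
time_s: 15.65
ee_pos: [0.4833, 0.4121, 0.2235]
eef_rot: [3.134, -0.006, 1.491]
force: [0.9, 0.3, 0.7]
grip_width: 0.0525
grip_force: 0.0
```

```bash
python3 - <<'E'
from h import *
p,d,i=grab('wrist');w=cloud(d,i)
for k,P in(('red',(.549,.408,.058)),('blue',(.482,.412,.058))):
    x,s=cap(p,i,P,k,30,.058);u,v=proj(i,x).astype(int); B=w[v-7:v+8,u-7:u+8].reshape(-1,3); c=np.linalg.lstsq(np.c_[B[:,:2],np.ones(len(B))],B[:,2],rcond=None)[0]; print(k,x,s,B.mean(0),'slope',c[:2])
tray(.515,.41,.064,.078)
go(.515,-.18,.25,.086)
E
```

```text
red [0.5463975  0.40756875 0.058     ] [ 32  31 752] [0.54616922 0.40723805 0.0531245 ] slope [-0.0175948 -0.0009382]
blue [0.4790722  0.41081288 0.058     ] [ 32  32 784] [0.47836874 0.41033405 0.05337196] slope [0.00229546 0.00172558]
1778 c [514.2 409.1] size [ 73.3 188.1] ang 85.39 z [0.065 0.067 0.068]
t 15.7 row [-586.9   79.6  -31.9] [ 7.0000e-04 -5.4000e-03  1.4048e+00] q6 0.73
```

Both pots are upright. Now the upper tray: fingers fully open, yaw 0.086.

In the tool's units: -576 mm / 750 = -0.768, -384 mm / 750 = -0.512, 1.405 rad / 2 = 0.7025.

>>> {"method": "arm_command", "body": {
  "plan": [
    [[-0.064,0.0093,-0.036,0,0,0.065,-1],[-0.128,0.0173,-0.036,0,0,0.13,-1],[-0.192,0.0267,-0.036,0,0,0.195,-1],[-0.256,0.0347,-0.036,0,0,0.26,-1],[-0.32,0.044,-0.036,0,0,0.325,-1],[-0.384,0.052,-0.036,0,0,0.39,-1],[-0.448,0.0613,-0.036,0,0,0.455,-1],[-0.512,0.0693,-0.036,0,0,0.52,-1],[-0.576,0.0787,-0.036,0,0,0.585,-1],[-0.64,0.0867,-0.036,0,0,0.65,-1],[-0.704,0.096,-0.036,0,0,0.7025,-1],[-0.768,0.1053,-0.036,0,0,0.7025,-1]]
  ]
}}

```text
time_s: 16.9
ee_pos: [0.5139, -0.1714, 0.2425]
eef_rot: [-3.141, 0.002, 0.082]
force: [-0.1, 0.5, 0.5]
grip_width: 0.0938
grip_force: 0.0
```

```bash
python3 - <<'E'
from h import *
o=ctrl.get_obs(); print(o['qpos'].round(2))
p,d,i=grab('wrist'); m=tray(.52,-.182,.064,.078); q=p.copy(); q[m]=(0,255,0); cv2.imwrite('pics/w6.png',q)
go(.5218,-.1811,.25,.086)
E
```

```text
[-0.39  0.24  1.44  0.    1.46  1.1 ]
1866 c [ 521.2 -187.5] size [187.4  74.3] ang 4.87 z [0.065 0.07  0.071]
t 16.95 row [ 7.7  4.5 -8.1] [ 0.0003  0.0028 -0.005 ] q6 1.09
```

View pics/w6.png

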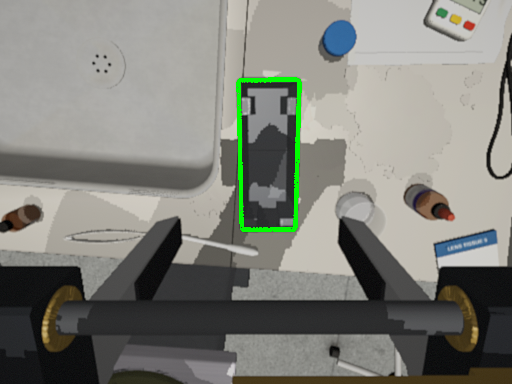

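The tray spans (240,80) to (298,230). I took that picture while the arm was still settling, so I'll centre, settle and re-measure.

In the tool's units: 80 mm / 750 = 0.1067, 60 mm / 750 = 0.08.

>>> {"method": "arm_command", "body": {
  "plan": [
    [[0.0107,0,0.04,0,0,0,-1],[0.0107,0,0.08,0,0,0,-1],[0.0107,0,0.1067,0,0,0,-1],[0.0107,0,0.1067,0,0,0,-1],[0.0107,0,0.1067,0,0,0,-1],[0.0107,0,0.1067,0,0,0,-1]]
  ]
}}

```text
time_s: 17.55
ee_pos: [0.523, -0.1689, 0.165]
eef_rot: [3.141, -0.001, 0.086]
force: [-0.5, 0.8, 0.2]
grip_width: 0.0942
grip_force: 0.0
```

```bash
python3 - <<'E'
from h import *
o=ctrl.get_obs(); print(o['ee_pos'])
p,d,i=grab('wrist'); tray(.52,-.182,.060,.078); tray(.52,-.182,.05,.08)
go(.5218,-.1811,-.004,.086)
T=load('top')
w=cloud(d,i)
E
```

```text
[ 0.52302937 -0.16894155  0.16503926]
4076 c [ 521.6 -181.6] size [186.9  74.3] ang 4.96 z [0.061 0.07  0.072]
5007 c [ 521.6 -181.6] size [186.9  74.3] ang 4.96 z [0.053 0.068 0.072]
t 17.6 row [ -2.5  11.9 169.1] [ 0.0007 -0.0015 -0.0001] q6 1.11
```

In the tool's units: 168 mm / 750 = 0.224, 12.5 mm / 750 = 0.0167.

>>> {"method": "arm_command", "body": {
  "plan": [
    [[-0.0033,0.0167,0,0,0,0,-1],[-0.0033,0.0167,0.0267,0,0,0,-1],[-0.0033,0.0167,0.0733,0,0,0,-1],[-0.0033,0.0167,0.1267,0,0,0,-1],[-0.0033,0.0167,0.1733,0,0,0,-1],[-0.0033,0.0167,0.2067,0,0,0,-1],[-0.0033,0.0167,0.224,0,0,0,-1],[-0.0033,0.0167,0.224,0,0,0,-1]]
  ]
}}

```text
time_s: 18.4
ee_pos: [0.5206, -0.1818, -0.0049]
eef_rot: [-3.141, 0.002, 0.086]
force: [0.0, 0.6, 0.1]
grip_width: 0.0942
grip_force: 0.0
```

>>> {"method": "arm_command", "body": {
  "plan": [
    [[0,0,0,0,0,0,-0.5],[0,0,0,0,0,0,-0.2],[0,0,0,0,0,0,0],[0,0,0,0,0,0,0],[0,0,0,0,0,0,0],[0,0,0,0,0,0,0],[0,0,0,0,0,0,0],[0,0,0,0,0,0,0]]
  ],
  "squeeze": 25
}}

```text
time_s: 19.2
ee_pos: [0.5217, -0.1817, -0.0031]
eef_rot: [3.141, -0.001, 0.086]
force: [-1.6, 1.9, 7.7]
grip_width: 0.0689
grip_force: 25.0
```

```bash
python3 - <<'E'
from h import *
o=ctrl.get_obs(); print(o['ee_pos'],o['eef_rot'],o['qpos'][5])
E
```

```text
[ 0.52168257 -0.18167991 -0.00307987] [ 3.14086286e+00 -1.25774515e-03  8.60059850e-02] 1.0834359306533048
```

The tray is gripped. I'll use the unobstructed top camera to check whether the lower tray shifted.

```bash
python3 - <<'E'
from h import *
tray(.515,.41,.055,.085,'top'); tray(.515,.41,.055,.085,'scene')
for k in range(3):
    grab('top'); tray(.515,.41,.055,.085,'top')
    grab('scene'); tray(.515,.41,.055,.085,'scene')
E
```

```text
318 c [513.1 409.4] size [ 75.1 189.9] ang 85.37 z [0.057 0.067 0.075]
105 c [595.5 402.2] size [80.  38.5] ang 87.55 z [0.056 0.067 0.074]
430 c [512.7 409.3] size [ 75.  189.2] ang 85.74 z [0.056 0.064 0.074]
273 c [480.4 413.6] size [ 84.9 107.4] ang 86.98 z [0.056 0.063 0.073]
445 c [512.1 408.7] size [ 75.8 188. ] ang 85.62 z [0.056 0.064 0.074]
269 c [480.2 411.8] size [ 80.  107.5] ang 88.1 z [0.056 0.063 0.074]
432 c [512.8 409.4] size [ 75.6 189.4] ang 85.31 z [0.056 0.065 0.074]
270 c [481.4 411.7] size [ 76.8 110.6] ang 84.69 z [0.056 0.063 0.073]
```

In the tool's units: -355 mm / 750 = -0.4733, -110 mm / 750 = -0.1467, -0.41 rad / 2 = -0.205.

>>> {"method": "arm_command", "body": {
  "plan": [
    [[0,0,-0.0267,0,0,0,0],[0,0,-0.08,0,0,0,0],[0,0,-0.1467,0,0,0,0],[0,0,-0.2067,0,0,0,0],[0,-0.0533,-0.24,0,0,-0.065,0],[0,-0.1133,-0.2533,0,0,-0.135,0],[0,-0.1733,-0.2533,0,0,-0.205,0],[0,-0.2333,-0.2533,0,0,-0.275,0],[0,-0.2933,-0.2533,0,0,-0.345,0],[0,-0.3533,-0.2533,0,0,-0.415,0],[0,-0.4133,-0.2533,0,0,-0.485,0],[0,-0.4733,-0.2533,0,0,-0.555,0]]
  ]
}}

```text
time_s: 20.7
ee_pos: [0.4901, 0.174, 0.1862]
eef_rot: [3.141, -0.0, 1.202]
force: [1.6, -0.4, -1.6]
grip_width: 0.0691
grip_force: 25.0
```

```bash
python3 - <<'E'
from h import *
go(.515,.33,.19,3.0624)
E
```

```text
t 20.7 row [154.5 -33.1  -3.8] [ 1.0000e-04  1.0000e-04 -1.8607e+00] q6 0.64
```

In the tool's units: 229 mm / 750 = 0.3053, 220 mm / 750 = 0.2933, -0.41 rad / 2 = -0.205.

>>> {"method": "arm_command", "body": {
  "plan": [
    [[0.0267,-0.0067,0,0,0,-0.065,0],[0.0533,-0.0147,0,0,0,-0.135,0],[0.08,-0.0213,0,0,0,-0.205,0],[0.1067,-0.0293,0,0,0,-0.275,0],[0.1333,-0.036,0,0,0,-0.345,0],[0.16,-0.0427,0,0,0,-0.415,0],[0.1867,-0.0507,0,0,0,-0.485,0],[0.2133,-0.0573,0,0,0,-0.555,0],[0.24,-0.0653,0,0,0,-0.625,0],[0.2667,-0.072,0,0,0,-0.695,0],[0.2933,-0.0787,0,0,0,-0.765,0],[0.3053,-0.0827,0,0,0,-0.835,0]]
  ]
}}

```text
time_s: 21.9
ee_pos: [0.5166, 0.4093, 0.1854]
eef_rot: [-3.141, -0.001, 2.873]
force: [0.8, -0.3, -1.2]
grip_width: 0.0689
grip_force: 25.0
```

```bash
python3 - <<'E'
from h import *
go(.515,.4102,.17,3.0624)
E
```

```text
t 21.9 row [ 1.8  0.5 15.4] [-0.0005 -0.0006 -0.1899] q6 -0.69
```

In the tool's units: 85 mm / 750 = 0.1133, 75 mm / 750 = 0.1, -0.19 rad / 2 = -0.095.

>>> {"method": "arm_command", "body": {
  "plan": [
    [[0.0012,0.0007,0.0267,0,0,-0.05,0],[0.0012,0.0007,0.0533,0,0,-0.095,0],[0.0012,0.0007,0.08,0,0,-0.095,0],[0.0012,0.0007,0.1,0,0,-0.095,0],[0.0012,0.0007,0.1133,0,0,-0.095,0],[0.0012,0.0007,0.1133,0,0,-0.095,0],[0.0012,0.0007,0.1133,0,0,-0.095,0],[0.0012,0.0007,0.1133,0,0,-0.095,0]]
  ]
}}

```text
time_s: 22.7
ee_pos: [0.5166, 0.409, 0.1021]
eef_rot: [3.141, 0.001, 3.056]
force: [0.9, 0.1, -1.6]
grip_width: 0.0691
grip_force: 25.0
```

```bash
python3 - <<'E'
from h import *
p,d,i=grab('wrist'); tray(.515,.41,.155,.185)
o=ctrl.get_obs();print(o['force'])
go(.515,.4102,.07,3.0624)
q=p.copy(); s,_,j=grab('scene'); cv2.imwrite('pics/w7.png',np.hstack([cv2.resize(q,(400,300)),cv2.resize(s[60:210,100:300],(400,300),interpolation=cv2.INTER_CUBIC)]))
E
```

```text
16844 c [485.6 411.7] size [ 93.6 123.3] ang 84.71 z [0.158 0.172 0.177]
[-0.55192373 -0.01963137 -1.48463203]
t 22.75 row [ 1.7  1.1 32. ] [ 0.001   0.0012 -0.0067] q6 -0.87
```

View pics/w7.png

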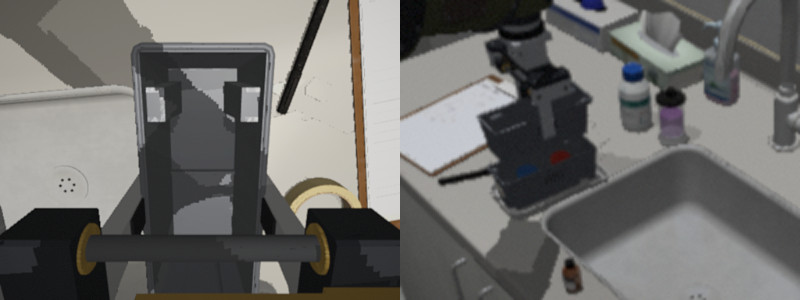

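The held tray has its plain end and side shelves toward the robot, at (155,105) and (250,105), so it is turned correctly. Next I'll check its near-end position.

```bash
python3 - <<'E'
from h import *
p,d,i=grab('wrist'); w=cloud(d,i)
c,s=np.cos(np.radians(-4.54)),np.sin(np.radians(-4.54))
for nm,zz,(n) in(('held',(.163,.185),'wrist'),):
    m=(w[...,2]>zz[0])&(w[...,2]<zz[1])&(w[...,0]<.47)&(abs(w[...,1]-.41)<.07)
    A=w[m][:,:2]-[.515,.4102]; X=A@[c,s]; Y=A@[-s,c]
    print(nm,len(X),np.percentile(X,[0,1,50]).round(4),np.percentile(Y,[0,1,50,99,100]).round(4), np.median(w[m][:,2]))
    for a,b in((-.09,-.08),(-.075,-.065),(-.06,-.05)):
        k=(X>a)&(X<b); print(a,Y[k].min().round(4),Y[k].max().round(4))
go(.515,.4102,.07,3.0624)
E
```

```text
held 8563 [-0.0912 -0.0907 -0.0719] [-0.0381 -0.0373 -0.0038  0.0355  0.0364] 0.17363106899451594
-0.09 -0.0378 0.0362
-0.075 -0.0381 0.0364
-0.06 -0.038 0.0361
t 22.85 row [ 1.6  1.2 31.7] [ 0.0007  0.0008 -0.0066] q6 -0.87
```

In the tool's units: 27 mm / 750 = 0.036, 26 mm / 750 = 0.0347, -0.0066 rad / 2 = -0.0033.

>>> {"method": "arm_command", "body": {
  "plan": [
    [[0.0027,0.0013,0.0067,0,0,-0.0033,0],[0.0027,0.0013,0.016,0,0,-0.0033,0],[0.0027,0.0013,0.024,0,0,-0.0033,0],[0.0027,0.0013,0.0307,0,0,-0.0033,0],[0.0027,0.0013,0.0347,0,0,-0.0033,0],[0.0027,0.0013,0.036,0,0,-0.0033,0],[0.0027,0.0013,0.036,0,0,-0.0033,0],[0.0027,0.0013,0.036,0,0,-0.0033,0]]
  ]
}}

```text
time_s: 23.65
ee_pos: [0.5144, 0.4099, 0.0743]
eef_rot: [3.141, 0.0, 3.062]
force: [-0.3, -0.2, -1.8]
grip_width: 0.0689
grip_force: 25.0
```

```bash
python3 - <<'E'
from h import *
p,d,i=grab('wrist'); w=cloud(d,i)
c,s=np.cos(np.radians(-4.54)),np.sin(np.radians(-4.54))
A=w.reshape(-1,3); A=A[(A[:,0]<.47)&(abs(A[:,1]-.41)<.07)]; B=A[:,:2]-[.515,.4102]; X=B@[c,s]; Y=B@[-s,c]
for n,a,b in(('held',.135,.16),('lower',.06,.076)):
    k=(A[:,2]>a)&(A[:,2]<b); print(n,k.sum(),X[k].min().round(4) if k.any() else 0,Y[k].min().round(4),Y[k].max().round(4),np.percentile(A[k,2],90).round(4))
go(.515,.4102,.07,3.0624)
E
```

```text
held 8812 -0.0931 -0.0376 0.0367 0.1482Traceback (most recent call last):
  File "<stdin>", line 6, in <module>
    return umr_minimum(a, axis, None, out, keepdims, initial, where)
ValueError: zero-size array to reduction operation minimum which has no identity
```

In the tool's units: 7 mm / 750 = 0.0093, 6 mm / 750 = 0.008.

>>> {"method": "arm_command", "body": {
  "plan": [
    [[0.0007,0.0004,0.0027,0,0,0,0],[0.0007,0.0004,0.0053,0,0,0,0],[0.0007,0.0004,0.008,0,0,0,0],[0.0007,0.0004,0.0093,0,0,0,0],[0.0007,0.0004,0.0093,0,0,0,0]]
  ]
}}

```text
time_s: 24.2
ee_pos: [0.5138, 0.4101, 0.0667]
eef_rot: [-3.141, -0.0, 3.062]
force: [-0.1, -0.2, -1.3]
grip_width: 0.069
grip_force: 25.0
```

In the tool's units: 4 mm / 750 = 0.0053, 3 mm / 750 = 0.004.

>>> {"method": "arm_command", "body": {
  "plan": [
    [[0,0,0.002,0,0,0,0],[0,0,0.004,0,0,0,0],[0,0,0.0053,0,0,0,0],[0,0,0.0053,0,0,0,0]]
  ]
}}

```text
time_s: 24.6
ee_pos: [0.5138, 0.4102, 0.0628]
eef_rot: [-3.141, -0.0, 3.062]
force: [-0.8, 0.1, -1.9]
grip_width: 0.069
grip_force: 25.0
```

In the tool's units: 2.5 mm / 750 = 0.0033, 2 mm / 750 = 0.0027.

>>> {"method": "arm_command", "body": {
  "plan": [
    [[0,0,0.0013,0,0,0,0],[0,0,0.0027,0,0,0,0],[0,0,0.0033,0,0,0,0],[0,0,0.0033,0,0,0,0]]
  ]
}}

```text
time_s: 25.0
ee_pos: [0.5138, 0.4102, 0.0604]
eef_rot: [-3.141, -0.0, 3.062]
force: [0.2, 0.9, -2.1]
grip_width: 0.0693
grip_force: 25.0
```

In the tool's units: 2.5 mm / 750 = 0.0033, 2 mm / 750 = 0.0027.

>>> {"method": "arm_command", "body": {
  "plan": [
    [[0,0,0.0013,0,0,0,0],[0,0,0.0027,0,0,0,0],[0,0,0.0033,0,0,0,0],[0,0,0.0033,0,0,0,0]]
  ]
}}

```text
time_s: 25.4
ee_pos: [0.514, 0.4104, 0.059]
eef_rot: [3.141, 0.001, 3.062]
force: [-2.3, -1.7, 6.0]
grip_width: 0.0691
grip_force: 25.0
```

```bash
python3 - <<'E'
from h import *
p,d,i=grab('wrist'); w=cloud(d,i); A=w[60:80,175:350]; 
B=w.reshape(-1,3); B=B[(B[:,0]<.46)&(abs(B[:,1]-.41)<.045)]; k=(B[:,2]>.11)&(B[:,2]<.16); print(np.percentile(B[k,2],[80,90,98]).round(4), B[k,0].min())
f=w[100:150,230:270].reshape(-1,3); print('floor',np.nanmedian(f,0))
print(ctrl.get_obs()['force'],ctrl.get_obs()['ee_pos'])
E
```

```text
[0.1326 0.1331 0.1338] 0.4191029941327613
floor [0.45341698 0.40890813 0.06466711]
[-3.04781773 -2.27072023  5.7234832 ] [0.51398436 0.41040911 0.05896037]
```

The upper tray is seated: contact force, rim at 0.133, floor at 0.065. Now release.

In the tool's units: -160 mm / 750 = -0.2133, -120 mm / 750 = -0.16.

>>> {"method": "arm_command", "body": {
  "plan": [
    [[0,0,-0.0013,0,0,0,-0.6],[0,0,-0.0013,0,0,0,-0.8],[0,0,-0.0013,0,0,0,-0.9],[0,0,-0.0013,0,0,0,-0.9],[0,0,-0.0133,0,0,0,-0.9],[0,0,-0.0533,0,0,0,-0.9],[0,0,-0.1067,0,0,0,-0.9],[0,0,-0.16,0,0,0,-0.9],[0,0,-0.2133,0,0,0,-0.9],[0,0,-0.2133,0,0,0,-0.9],[0,0,-0.2133,0,0,0,-0.9]]
  ]
}}

```text
time_s: 26.55
ee_pos: [0.514, 0.4103, 0.219]
eef_rot: [3.141, 0.001, 3.062]
force: [-0.5, -0.5, -0.6]
grip_width: 0.0891
grip_force: 0.0
```

```bash
python3 - <<'E'
from h import *
p,d,i=grab('wrist'); m=tray(.515,.41,.115,.15); w=cloud(d,i); B=w[m]; B=B[B[:,2]>.126]
c=np.linalg.lstsq(np.c_[B[:,:2],np.ones(len(B))],B[:,2],rcond=None)[0]; print('slope',c[:2],ctrl.get_obs()['ee_pos'])
q=p.copy(); cv2.imwrite('pics/w8.png',q)
go(.4,.161,.2,1.491)
E
```

```text
4895 c [514.8 409.4] size [ 74.5 187.9] ang 85.49 z [0.118 0.13  0.132]
slope [-0.00453904 -0.00181862] [0.5136127  0.41001613 0.21752778]
t 26.6 row [  93.5 -257.2   17.7] [-8.0000e-04 -1.0000e-04  1.5714e+00] q6 -0.87
```

View pics/w8.png

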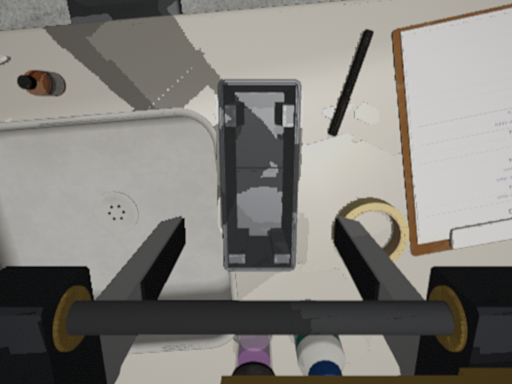

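The tray is level, centred at (0.5148, 0.4094), with its label shelves on the far side at (235,258)/(283,258). Next is the oil bottle.

In the tool's units: -257 mm / 750 = -0.3427, -234 mm / 750 = -0.312, 1.571 rad / 2 = 0.7855.

>>> {"method": "arm_command", "body": {
  "plan": [
    [[0.012,-0.0347,0.024,0,0,0.065,-0.5],[0.0253,-0.0693,0.024,0,0,0.135,-0.5],[0.0373,-0.104,0.024,0,0,0.205,-0.5],[0.0493,-0.1387,0.024,0,0,0.275,-0.5],[0.0627,-0.1733,0.024,0,0,0.345,-0.5],[0.0747,-0.208,0.024,0,0,0.415,-0.5],[0.0867,-0.2427,0.024,0,0,0.485,-0.5],[0.1,-0.2773,0.024,0,0,0.555,-0.5],[0.112,-0.312,0.024,0,0,0.625,-0.5],[0.124,-0.3427,0.024,0,0,0.695,-0.5],[0.124,-0.3427,0.024,0,0,0.765,-0.5],[0.124,-0.3427,0.024,0,0,0.7855,-0.5]]
  ]
}}

```text
time_s: 27.8
ee_pos: [0.4001, 0.1606, 0.199]
eef_rot: [-3.14, 0.001, 1.485]
force: [0.8, 0.0, 0.2]
grip_width: 0.0706
grip_force: 0.0
```

In the tool's units: 40 mm / 750 = 0.0533, 20 mm / 750 = 0.0267.

>>> {"method": "arm_command", "body": {
  "plan": [
    [[0,0,0.0267,0,0,0,-0.5],[0,0,0.0533,0,0,0,-0.5],[0,0,0.0533,0,0,0,-0.5],[0,0,0.0533,0,0,0,-0.5],[0,0,0.0533,0,0,0,-0.5]]
  ]
}}

```text
time_s: 28.3
ee_pos: [0.401, 0.1615, 0.1607]
eef_rot: [3.141, -0.0, 1.491]
force: [0.2, -0.1, -0.2]
grip_width: 0.0705
grip_force: 0.0
```

```bash
cat >> h.py <<'E'
def topc(x,y,r,z0,z1):
    p,d,i=load('wrist'); w=cloud(d,i); m=(np.hypot(w[...,0]-x,w[...,1]-y)<r)&(w[...,2]>z0)&(w[...,2]<z1); A=w[m]
    print(m.sum(),'circle',np.round(cv2.minEnclosingCircle(A[:,:2].astype(np.float32)*1000)[0],1),'r',round(cv2.minEnclosingCircle(A[:,:2].astype(np.float32)*1000)[1],1),'mid',((A.min(0)+A.max(0))/2).round(4),'zmax',A[:,2].max().round(3))
E
python3 - <<'E'
from h import *
grab('wrist'); topc(.4,.161,.03,.052,.07); topc(.4,.161,.03,.02,.07); topc(.4,.161,.03,.036,.05)
go(.4,.161,0.0,1.491)
E
```

```text
204 circle [400.2 160.1] r 8.0 mid [0.4001 0.1601 0.0561] zmax 0.06
658 circle [400.1 160.1] r 14.8 mid [0.4002 0.1606 0.0401] zmax 0.06
379 circle [400.1 160. ] r 14.6 mid [0.4001 0.1603 0.0431] zmax 0.05
t 28.35 row [ -0.6  -1.2 160.7] [ 0.0009 -0.0003  0.0004] q6 0.38
```

In the tool's units: 177 mm / 750 = 0.236, 168 mm / 750 = 0.224.

>>> {"method": "arm_command", "body": {
  "plan": [
    [[-0.002,-0.0013,0.06,0,0,0,-0.4],[-0.002,-0.0013,0.1133,0,0,0,-0.4],[-0.002,-0.0013,0.16,0,0,0,-0.4],[-0.002,-0.0013,0.1973,0,0,0,-0.4],[-0.002,-0.0013,0.224,0,0,0,-0.4],[-0.002,-0.0013,0.236,0,0,0,-0.4],[-0.002,-0.0013,0.236,0,0,0,-0.4],[-0.002,-0.0013,0.236,0,0,0,0.7],[-0.002,-0.0013,0.236,0,0,0,0.7],[-0.002,-0.0013,0.236,0,0,0,0.7],[-0.002,-0.0013,0.236,0,0,0,0.7],[-0.002,-0.0013,0.236,0,0,0,0.7]]
  ],
  "squeeze": 12
}}

```text
time_s: 29.55
ee_pos: [0.3998, 0.16, -0.0167]
eef_rot: [3.141, -0.0, 1.491]
force: [0.4, 0.4, 0.0]
grip_width: 0.0292
grip_force: 0.2
```

```bash
python3 - <<'E'
from h import *
go(.4815,.4121,.2,1.4916)
E
```

```text
t 29.55 row [ 257.8   61.5 -216.6] [ 0.0005 -0.0002 -0.0002] q6 0.37
```

In the tool's units: 240 mm / 750 = 0.32, -230 mm / 750 = -0.3067.

>>> {"method": "arm_command", "body": {
  "plan": [
    [[0,0,0,0,0,0,0.7],[0,0,0,0,0,0,0.7],[0,0,-0.0533,0,0,0,0.7],[0,0,-0.1133,0,0,0,0.7],[0,0,-0.1733,0,0,0,0.7],[0,0,-0.2333,0,0,0,0.7],[0.0267,0.0067,-0.2893,0,0,0,0.7],[0.0867,0.02,-0.3067,0,0,0,0.7],[0.1467,0.0347,-0.3067,0,0,0,0.7],[0.2067,0.0493,-0.3067,0,0,0,0.7],[0.2667,0.064,-0.3067,0,0,0,0.7],[0.32,0.0773,-0.3067,0,0,0,0.7]]
  ]
}}

```text
time_s: 30.75
ee_pos: [0.4766, 0.3966, 0.2124]
eef_rot: [-3.141, 0.0, 1.492]
force: [-0.7, -1.0, 0.3]
grip_width: 0.0282
grip_force: 12.0
```

```bash
python3 - <<'E'
from h import *
go(.4809,.4121,.06,1.4916)
E
```

```text
t 30.75 row [ 15.8   3.1 152.4] [-0.0005  0.0004  0.0002] q6 0.71
```

In the tool's units: 156 mm / 750 = 0.208, 149 mm / 750 = 0.1987.

>>> {"method": "arm_command", "body": {
  "plan": [
    [[0.0213,0.004,0,0,0,0,0.7],[0.0213,0.004,0,0,0,0,0.7],[0.0213,0.004,0.0467,0,0,0,0.7],[0.0213,0.004,0.0933,0,0,0,0.7],[0.0213,0.004,0.14,0,0,0,0.7],[0.0213,0.004,0.176,0,0,0,0.7],[0.0213,0.004,0.1987,0,0,0,0.7],[0.0213,0.004,0.208,0,0,0,0.7],[0.0213,0.004,0.208,0,0,0,0.7],[0.0213,0.004,0.208,0,0,0,0.7]]
  ]
}}

```text
time_s: 31.75
ee_pos: [0.4812, 0.4103, 0.0583]
eef_rot: [3.14, -0.001, 1.491]
force: [0.2, 0.1, -0.2]
grip_width: 0.0286
grip_force: 12.0
```

In the tool's units: 5 mm / 750 = 0.0067, 4 mm / 750 = 0.0053.

>>> {"method": "arm_command", "body": {
  "plan": [
    [[0,0,0.0027,0,0,0,0.7],[0,0,0.0053,0,0,0,0.7],[0,0,0.0067,0,0,0,0.7],[0,0,0.0067,0,0,0,0.7],[0,0,0.0067,0,0,0,0.7]]
  ]
}}

```text
time_s: 32.25
ee_pos: [0.4808, 0.4103, 0.052]
eef_rot: [3.142, 0.0, 1.491]
force: [0.5, 0.2, -0.8]
grip_width: 0.0282
grip_force: 12.0
```

In the tool's units: 3 mm / 750 = 0.004, 2 mm / 750 = 0.0027.

>>> {"method": "arm_command", "body": {
  "plan": [
    [[0,0,0.0013,0,0,0,0.7],[0,0,0.0027,0,0,0,0.7],[0,0,0.004,0,0,0,0.7],[0,0,0.004,0,0,0,0.7]]
  ]
}}

```text
time_s: 32.65
ee_pos: [0.4807, 0.4102, 0.0488]
eef_rot: [-3.141, 0.0, 1.491]
force: [-0.3, -0.2, -0.3]
grip_width: 0.0284
grip_force: 12.0
```

In the tool's units: -190 mm / 750 = -0.2533, -170 mm / 750 = -0.2267.

>>> {"method": "arm_command", "body": {
  "plan": [
    [[0,0,0.0013,0,0,0,0.7],[0,0,0.0013,0,0,0,0.3],[0,0,0.0013,0,0,0,0.1],[0,0,0.0013,0,0,0,0],[0,0,0.0013,0,0,0,0],[0,0,-0.04,0,0,0,0],[0,0,-0.0933,0,0,0,0],[0,0,-0.16,0,0,0,0],[0,0,-0.2267,0,0,0,0],[0,0,-0.2533,0,0,0,0],[0,0,-0.2533,0,0,0,0],[0,0,-0.2533,0,0,0,0]]
  ]
}}

```text
time_s: 33.85
ee_pos: [0.4806, 0.4102, 0.2381]
eef_rot: [-3.141, 0.0, 1.491]
force: [-0.2, -0.0, -0.6]
grip_width: 0.0468
grip_force: 0.0
```

```bash
python3 - <<'E'
from h import *
grab('wrist'); topc(.481,.411,.03,.115,.135);topc(.481,.411,.03,.1,.112); tray(.515,.41,.115,.15)
go(.474,-.404,.23,1.491)
E
```

```text
207 circle [465.9 412.5] r 23.1 mid [0.4732 0.4127 0.1196] zmax 0.124
406 circle [475.5 409.1] r 29.2 mid [0.4757 0.4088 0.1059] zmax 0.112
4274 c [515.  409.4] size [ 72.8 188.7] ang 85.5 z [0.117 0.129 0.133]
t 33.9 row [-812.    58.2    8.5] [-0.0017  0.0015  0.0004] q6 0.73
```

In the tool's units: -588 mm / 750 = -0.784, -539 mm / 750 = -0.7187.

>>> {"method": "arm_command", "body": {
  "plan": [
    [[-0.0653,0.004,0.0067,0,0,0,-0.2],[-0.1307,0.0093,0.0067,0,0,0,-0.2],[-0.196,0.0133,0.0067,0,0,0,-0.2],[-0.2613,0.0187,0.0067,0,0,0,-0.2],[-0.3267,0.0227,0.0067,0,0,0,-0.2],[-0.392,0.028,0.0067,0,0,0,-0.2],[-0.4573,0.032,0.0067,0,0,0,-0.2],[-0.5227,0.0373,0.0067,0,0,0,-0.2],[-0.588,0.0427,0.0067,0,0,0,-0.2],[-0.6533,0.0467,0.0067,0,0,0,-0.2],[-0.7187,0.0507,0.0067,0,0,0,-0.2],[-0.784,0.056,0.0067,0,0,0,-0.2]]
  ]
}}

```text
time_s: 35.1
ee_pos: [0.475, -0.181, 0.2325]
eef_rot: [-3.139, -0.001, 1.491]
force: [0.9, 0.8, -0.2]
grip_width: 0.0566
grip_force: 0.0
```

```bash
python3 - <<'E'
from h import *
go(.474,-.404,.22,1.491)
E
```

```text
t 35.1 row [-222.4   16.7   12.3] [-0.0022 -0.0009  0.0003] q6 -0.36
```

In the tool's units: -222 mm / 750 = -0.296, -190 mm / 750 = -0.2533.

>>> {"method": "arm_command", "body": {
  "plan": [
    [[-0.064,0.0053,0.0067,0,0,0,-0.2],[-0.128,0.0093,0.0133,0,0,0,-0.2],[-0.192,0.0147,0.016,0,0,0,-0.2],[-0.2533,0.0187,0.016,0,0,0,-0.2],[-0.296,0.022,0.016,0,0,0,-0.2],[-0.296,0.022,0.016,0,0,0,-0.2],[-0.296,0.022,0.016,0,0,0,-0.2],[-0.296,0.022,0.016,0,0,0,-0.2]]
  ]
}}

```text
time_s: 35.9
ee_pos: [0.4749, -0.4007, 0.2213]
eef_rot: [-3.141, -0.001, 1.492]
force: [-0.7, -0.6, 0.9]
grip_width: 0.0565
grip_force: 0.0
```

```bash
python3 - <<'E'
from h import *
p,d,i=grab('wrist'); topc(.474,-.404,.03,.084,.105); topc(.474,-.404,.035,.02,.066); topc(.474,-.404,.035,.045,.066); topc(.449,-.316,.04,.05,.065)
cv2.imwrite('pics/w9.png',p)
go(.474,-.404,0.0,1.491)
E
```

```text
105 circle [ 473.6 -402.9] r 6.2 mid [ 0.4738 -0.4028  0.0897] zmax 0.095
615 circle [ 473.8 -402.9] r 19.1 mid [ 0.4739 -0.4028  0.043 ] zmax 0.066
528 circle [ 473.7 -402.9] r 19.1 mid [ 0.4739 -0.4029  0.0555] zmax 0.066
507 circle [ 446.2 -315. ] r 28.5 mid [ 0.446  -0.315   0.0555] zmax 0.061
t 35.95 row [ -3.5  -0.8 221.7] [-0.0004 -0.0004  0.0016] q6 -0.68
```

View pics/w9.png

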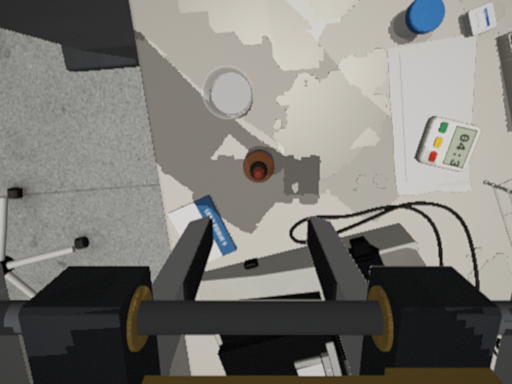

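The dropper is upright at (258,166) and the beaker at (230,93) is clear of the fingers. Now grip.

In the tool's units: 222 mm / 750 = 0.296, 215 mm / 750 = 0.2867.

>>> {"method": "arm_command", "body": {
  "plan": [
    [[-0.0027,-0.0012,0.06,0,0,0,-0.2],[-0.0027,-0.0012,0.12,0,0,0,-0.2],[-0.0027,-0.0012,0.1733,0,0,0,-0.2],[-0.0027,-0.0012,0.22,0,0,0,-0.2],[-0.0027,-0.0012,0.26,0,0,0,-0.2],[-0.0027,-0.0012,0.2867,0,0,0,-0.2],[-0.0027,-0.0012,0.296,0,0,0,-0.2],[-0.0027,-0.0012,0.296,0,0,0,0.5],[-0.0027,-0.0012,0.296,0,0,0,0.5],[-0.0027,-0.0012,0.296,0,0,0,0.5],[-0.0027,-0.0012,0.296,0,0,0,0.5],[-0.0027,-0.0012,0.296,0,0,0,0.5]]
  ],
  "squeeze": 15
}}

```text
time_s: 37.15
ee_pos: [0.4744, -0.4042, 0.0015]
eef_rot: [3.14, 0.001, 1.491]
force: [-1.5, 2.1, 7.1]
grip_width: 0.0363
grip_force: 15.0
```

In the tool's units: 262 mm / 750 = 0.3493, -230 mm / 750 = -0.3067.

>>> {"method": "arm_command", "body": {
  "plan": [
    [[0,0,0,0,0,0,0.5],[0,0,-0.04,0,0,0,0.5],[0,0,-0.1,0,0,0,0.5],[0,0,-0.16,0,0,0,0.5],[0,0,-0.22,0,0,0,0.5],[0,0,-0.28,0,0,0,0.5],[0.0333,0,-0.3067,0,0,0,0.5],[0.0933,0,-0.3067,0,0,0,0.5],[0.1573,0,-0.3067,0,0,0,0.5],[0.2213,0,-0.3067,0,0,0,0.5],[0.2853,0,-0.3067,0,0,0,0.5],[0.3493,0,-0.3067,0,0,0,0.5]]
  ]
}}

```text
time_s: 38.35
ee_pos: [0.4943, -0.1407, 0.2305]
eef_rot: [3.141, 0.0, 1.491]
force: [0.9, 0.4, -1.2]
grip_width: 0.0363
grip_force: 15.0
```

```bash
python3 - <<'E'
from h import *
go(.5490,.4068,.23,1.4916)
E
```

```text
t 38.35 row [5.501e+02 1.100e+01 4.000e-01] [ 0.0009  0.0002 -0.0005] q6 -0.27
```

In the tool's units: 549 mm / 750 = 0.732, 520 mm / 750 = 0.6933.

>>> {"method": "arm_command", "body": {
  "plan": [
    [[0.06,0.0013,0,0,0,0,0.5],[0.124,0.0027,0,0,0,0,0.5],[0.188,0.004,0,0,0,0,0.5],[0.252,0.0053,0,0,0,0,0.5],[0.316,0.0067,0,0,0,0,0.5],[0.38,0.008,0,0,0,0,0.5],[0.444,0.0093,0,0,0,0,0.5],[0.508,0.0107,0,0,0,0,0.5],[0.572,0.012,0,0,0,0,0.5],[0.636,0.0133,0,0,0,0,0.5],[0.6933,0.014,0,0,0,0,0.5],[0.732,0.0147,0,0,0,0,0.5]]
  ]
}}

```text
time_s: 39.55
ee_pos: [0.5485, 0.4066, 0.2299]
eef_rot: [-3.142, -0.0, 1.493]
force: [-0.0, -0.6, -0.6]
grip_width: 0.0367
grip_force: 15.0
```

In the tool's units: 80 mm / 750 = 0.1067, 70 mm / 750 = 0.0933.

>>> {"method": "arm_command", "body": {
  "plan": [
    [[0,0,0,0,0,0,0.5],[0,0,0.0267,0,0,0,0.5],[0,0,0.0667,0,0,0,0.5],[0,0,0.0933,0,0,0,0.5],[0,0,0.1067,0,0,0,0.5],[0,0,0.1067,0,0,0,0.5]]
  ]
}}

```text
time_s: 40.15
ee_pos: [0.5489, 0.4031, 0.1493]
eef_rot: [-3.14, 0.001, 1.491]
force: [-1.5, 0.4, -0.7]
grip_width: 0.0363
grip_force: 15.0
```

```bash
python3 - <<'E'
from h import *
go(.549,.4067,.075,1.4916); o=ctrl.get_obs(); print(o['grip_width'],o['grip_force'])
E
```

```text
t 40.15 row [ 3.6 -0.1 74.3] [-0.0011  0.001  -0.0007] q6 0.66
0.03634760795925779 14.995957463979721
```

>>> {"method": "arm_command", "body": {
  "plan": [
    [[0.004,0,0.0333,0,0,0,0.5],[0.004,0,0.0667,0,0,0,0.5],[0.004,0,0.0893,0,0,0,0.5],[0.004,0,0.1,0,0,0,0.5],[0.004,0,0.1,0,0,0,0.5],[0.004,0,0.1,0,0,0,0.5]]
  ]
}}

```text
time_s: 40.75
ee_pos: [0.55, 0.4072, 0.0767]
eef_rot: [3.14, -0.001, 1.491]
force: [0.5, 0.1, -1.3]
grip_width: 0.0366
grip_force: 15.0
```

In the tool's units: 4.5 mm / 750 = 0.006, 3 mm / 750 = 0.004.

>>> {"method": "arm_command", "body": {
  "plan": [
    [[0,0,0.002,0,0,0,0.5],[0,0,0.004,0,0,0,0.5],[0,0,0.006,0,0,0,0.5],[0,0,0.006,0,0,0,0.5],[0,0,0.006,0,0,0,0.5]]
  ]
}}

```text
time_s: 41.25
ee_pos: [0.5493, 0.4069, 0.0705]
eef_rot: [-3.142, 0.0, 1.491]
force: [0.3, -0.3, -0.4]
grip_width: 0.0368
grip_force: 15.0
```

In the tool's units: 4 mm / 750 = 0.0053, 3 mm / 750 = 0.004.

>>> {"method": "arm_command", "body": {
  "plan": [
    [[0,0,0.002,0,0,0,0.5],[0,0,0.004,0,0,0,0.5],[0,0,0.0053,0,0,0,0.5],[0,0,0.0053,0,0,0,0.5]]
  ]
}}

```text
time_s: 41.65
ee_pos: [0.5492, 0.4068, 0.0662]
eef_rot: [-3.141, 0.0, 1.491]
force: [0.3, 0.4, -1.0]
grip_width: 0.0366
grip_force: 15.0
```

>>> {"method": "arm_command", "body": {
  "plan": [
    [[0,0,0.0013,0,0,0,0.5],[0,0,0.002,0,0,0,0.5],[0,0,0.002,0,0,0,0.5]]
  ]
}}

```text
time_s: 41.95
ee_pos: [0.5494, 0.4071, 0.066]
eef_rot: [3.141, -0.001, 1.492]
force: [-3.2, -1.3, 6.5]
grip_width: 0.0367
grip_force: 15.0
```

Contact, so release and retreat.

In the tool's units: -170 mm / 750 = -0.2267, -150 mm / 750 = -0.2.

>>> {"method": "arm_command", "body": {
  "plan": [
    [[0,0,0,0,0,0,0.1],[0,0,0,0,0,0,-0.1],[0,0,0,0,0,0,-0.12],[0,0,0,0,0,0,-0.12],[0,0,-0.04,0,0,0,-0.12],[0,0,-0.0933,0,0,0,-0.12],[0,0,-0.16,0,0,0,-0.12],[0,0,-0.2,0,0,0,-0.12],[-0.06,0,-0.2267,0,0,0,-0.12],[-0.12,0,-0.2267,0,0,0,-0.12],[-0.12,0,-0.2267,0,0,0,-0.12],[-0.12,0,-0.2267,0,0,0,-0.12]]
  ]
}}

```text
time_s: 43.15
ee_pos: [0.5424, 0.3166, 0.2354]
eef_rot: [3.141, -0.0, 1.49]
force: [-0.1, 0.2, -0.5]
grip_width: 0.0525
grip_force: 0.0
```

```bash
python3 - <<'E'
from h import *
p,d,i=grab('wrist'); q,_,_=grab('scene'); tray(.515,.41,.115,.14); topc(.549,.407,.016,.145,.18); topc(.481,.411,.014,.116,.135)
cv2.imwrite('pics/w10.png',np.hstack([cv2.resize(p,(400,300)),cv2.resize(q[100:190,110:230],(400,300),interpolation=cv2.INTER_CUBIC)]))
E
```

```text
5724 c [514.7 410.6] size [ 73.5 188.7] ang 85.42 z [0.118 0.13  0.133]
168 circle [549.6 408.2] r 6.2 mid [0.5493 0.4083 0.1529] zmax 0.16
232 circle [481.1 410.7] r 7.9 mid [0.4812 0.4107 0.1205] zmax 0.125
```

View pics/w10.png

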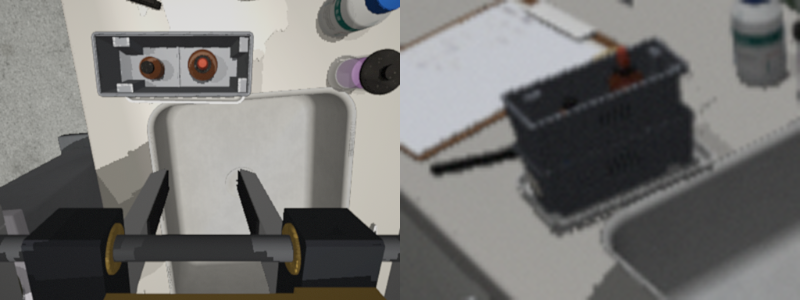

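Both bottles stand upright, one in each bay, at (150,68) and (203,63). The stack is level and the robot is clear, so I'm handing in.

```bash
python3 -c "
from station import ctrl
print(ctrl.hand_in())"
```

```text
the job is handed in; nothing more can be done
None
```

I finished both kits, stacked them in the steel tray, and handed the job in at about 43 s; the result wasn't reported, but my last camera check showed the stack level and both bottles upright, one in each bay.

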